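# Put the setting blocks away

## Robot

A 6-joint arm with a two-finger parallel gripper is mounted at the origin on the work surface. World frame = base frame: x ahead of the robot, y to its left, z up, the work surface at z = 0. Lengths are in m, angles in rad, forces in N, time in s.
With the tool pointing down it reaches from about 0.3 to 0.825 m from the base axis. Payload 5.4 kg.
Tool frame: the origin (TCP) lies midway between the tips of the shut fingers; the grasp point (between the pads) lies 19 mm behind it; x points along the fingers, z is the direction in which the jaws open and shut, and the axes are right-handed (so a half turn about x gives the same grasp; the last joint's range is limited). The gripper opens to 92 mm and grips with 3 to 60 N. Pads are 20 mm wide; open, the fingers measure 128 mm over their backs; the gripper's body (75 mm by 189 mm) begins 69 mm behind the grasp point.
Start: joints at [-1.432, 0.158, 1.597, -0, 1.386, -0.21], TCP at [0.196, -0.54, 0.215] pointing down, gripper open.
Joint ranges: [-2.91, 2.91], [-0.94, 2.29], [0.18, 2.7], [-1.29, 4.43], [0.17, 2.64], [-3, 3]. Speed limits (rad/s): [2.57, 2.57, 3.14, 3.14, 3.14, 3.14].

## Interface

Orientations are given as a unit quaternion [x, y, z, w].
In Python, from station import bot, optics gives the robot as it stands.
- The arm moves only by the tool drive_tool, never from a script. Its argument "steps" is a list of rows, each a list of 7 numbers: the turn, a rotation vector about the world's x, y, z in rad, then the shift along the world's x, y, z in m, then the finger opening in m, from 0 to 0.0919. In form: [[wx, wy, wz, x, y, z, jaw], ...]. A call has 1 to 12 rows; each row shifts and turns the commanded pose from where the row before left it; what a row does not reach is not made up. A row lasts 1/12 s, in which the tool goes at most 41.7 mm and 7.16 degrees, less where a joint would pass 70% of its speed; a pose out of reach is approached as far as the arm can. A call with a gripper value outside its range is refused whole. The fingers move at their own pace and stop on an object; "squeeze" is the grip in N (left out, the last holds). Time passes only in rows, so rows that do not move let the fingers close. It gives the time, the measured TCP pose, the force and the opening at its end, in the units of the state.
- bot.get_obs(): the state, without advancing time (a new reading comes with each control period).
- optics.read_camera(name): name is "side" or "top"; returns a dict with "image" (384x512x3 uint8, red, green, blue), "K" (3x3 intrinsics, pixels), "k1" (the pictures are not rectified: a ray, as slopes to the right and down, at radius r is drawn at 1 + k1 r^2 times it, then the intrinsics apply), "rvec" (rotation vector, rad) and "tvec" (3), from world to camera coordinates, as OpenCV has them. Camera axes: x right, y down, z forward; pixel columns grow to the right and rows downward; lengths in m; the calibration is good to about 2 mm. A picture is of the moment at which its call begins. There is no depth.
- bot.hand_in(): hands the job in, once; it reports no verdict.
The state is a dict: "t": time; "joints": joint angles; "qvel": joint speeds; "tau": joint torques, N m; "eef_pos": TCP position; "tcp_rot": TCP orientation; "wrist_force": force on the tool from outside, world axes, zero at the start; "wrist_torque": the same for the moment, N m; "opening": finger opening in m.
Only numpy, scipy, OpenCV 4.12 (cv2) and the standard library are available. Lean on these libraries where they do the work, as an engineer would, in place of code of your own. Each camera call takes 0.05 s, during which the arm holds its last target.

## Task

Put the setting blocks away in the drawer of the small plywood chest. First clear every timber offcut from in front of the drawer into the green scrap crate, and only then open the drawer, lay each block down into the slot made to its own length, and push the drawer fully shut. Leave the flask, tape measure and pencil where they are.

Things in the scene. Friction and masses are not known exactly. Their poses are not given: they have to be found in the camera images.
- chest: Low plywood chest with one drawer, fixed to the bench: 190 deep (x) x 280 wide (y) x 85 high. Origin: centre of its underside. Its front face, 95 mm from the origin, looks along its own -x, which points roughly at the robot. Position and yaw vary.
- drawer (a joint): Drawer, slides out along the chest's -x: 0 = shut, 0.15 m = fully out (stop), all slots then clear of the chest. About 2 N friction, stays where left. Front board 12 thick, 256 wide, 5 to 71 mm above the bench; 8 mm behind it a wooden insert, 110 (x) x 248, with four slots side by side, its top 28 mm above the bench.
- pull (a point): The drawer's pull: a dark upright square wooden stub 18 x 18 x 40 mm (36 to 76 mm above the bench), standing 34 mm clear of the middle of the drawer's front on a stem. Point: on the stub's axis, 10 mm below its top. Axes as the chest. Moves with the drawer. Can be pinched from above by its two sides.
- crate: Green plastic scrap crate, open on top, fixed to the bench: 260 (x) x 210 (y) x 85 high outside, walls and floor 5. Origin: centre of its underside.
- offcut_a: Sawn offcut of pale timber, 130 (x) x 44 x 44 mm, about 130 g, lying on the bench in front of the drawer. Origin: its centre. May be absent.
- offcut_b: Sawn offcut of pale timber, 110 (x) x 48 (y) x 40 (z) mm, about 110 g, lying on the bench in front of the drawer. Origin: its centre. May be absent.
- block_a: Setting block, plain aluminium bar 45 mm long (x) and 34 x 34 mm in section, 140 g (shortest, one pip on one face), loose on the bench. Origin: its centre; any long face may be up. May be absent.
- block_b: Setting block, plain aluminium bar 60 mm long (x) and 34 x 34 mm in section, 187 g (second, two pips on one face), loose on the bench. Origin: its centre; any long face may be up. May be absent.
- block_c: Setting block, plain aluminium bar 75 mm long (x) and 34 x 34 mm in section, 234 g (third, three pips on one face), loose on the bench. Origin: its centre; any long face may be up. May be absent.
- block_d: Setting block, plain aluminium bar 90 mm long (x) and 34 x 34 mm in section, 281 g (longest, four pips on one face), loose on the bench. Origin: its centre; any long face may be up. May be absent.
- slot_a (a point): Slot for the 45 mm block in the drawer's insert, number 1 from the chest's +y side: 55 (x) x 44 (y) mm, 16 deep, so a block stands 18 mm proud of it; 18 mm wide ribs part the slots (62 mm from centre to centre), and 1 pip marks the rib on its +y side. Point: centre of the slot's floor, 12 mm above the bench; axes as the chest. Moves with the drawer.
- slot_b (a point): Slot for the 60 mm block in the drawer's insert, number 2 from the chest's +y side: 70 (x) x 44 (y) mm, 16 deep, so a block stands 18 mm proud of it; 18 mm wide ribs part the slots (62 mm from centre to centre), and 2 pips mark the rib on its +y side. Point: centre of the slot's floor, 12 mm above the bench; axes as the chest. Moves with the drawer.
- slot_c (a point): Slot for the 75 mm block in the drawer's insert, number 3 from the chest's +y side: 85 (x) x 44 (y) mm, 16 deep, so a block stands 18 mm proud of it; 18 mm wide ribs part the slots (62 mm from centre to centre), and 3 pips mark the rib on its +y side. Point: centre of the slot's floor, 12 mm above the bench; axes as the chest. Moves with the drawer.
- slot_d (a point): Slot for the 90 mm block in the drawer's insert, number 4 from the chest's +y side: 100 (x) x 44 (y) mm, 16 deep, so a block stands 18 mm proud of it; 18 mm wide ribs part the slots (62 mm from centre to centre), and 4 pips mark the rib on its +y side. Point: centre of the slot's floor, 12 mm above the bench; axes as the chest. Moves with the drawer.
- flask: White vacuum flask with a black lid, 116 across, 245 high, a bystander. Origin: centre of its underside.
- tape: Black pocket tape-measure case, 62 x 34 x 58 high, a bystander. Origin: centre of its underside.
- pencil: Flat red carpenter's pencil, 150 x 11 x 8, lying, a bystander. Origin: centre of its underside.
Mind the look-alikes: they are no part of the job. What is shaped like the block_b but blue or red is not meant.

How it is judged:
On the way, in this order (a step that is already met when the one before it is completed fails the run):
1. every offcut lies released in the scrap crate (x of offcut_a in the frame of crate between -0.125 and 0.125 m and y of offcut_a in the frame of crate between -0.1 and 0.1 m and z of offcut_a in the frame of crate between 0 and 0.085 m and linear speed of each of offcut_a, offcut_b below 0.05 m/s and contact force between each of offcut_a, offcut_b and the fingers below 0.1 N and x of offcut_b in the frame of crate between -0.125 and 0.125 m and y of offcut_b in the frame of crate between -0.1 and 0.1 m and z of offcut_b in the frame of crate between 0 and 0.085 m), for 0.2 s.
2. the drawer has been pulled out, at least 120 mm (value of joint drawer above 0.12 m), for 0.2 s.
At the end, for the whole second after the job is handed in: Every block rests down in its own slot (within 12 mm of the slot's centre along each axis, its centre 10 to 22 mm above the slot's floor, long axis within 0.2 rad of the slot's), the drawer is shut to within 8 mm, and every offcut lies in the scrap crate, its centre below the rim (all of step 1 and x of block_a in the frame of slot_a between -0.012 and 0.012 m and y of block_a in the frame of slot_a between -0.012 and 0.012 m and z of block_a in the frame of slot_a between 0.01 and 0.022 m and angle between the x axis of block_a and the x axis of slot_a, either way round below 0.2 rad and linear speed of each of block_a, block_b, block_c, block_d below 0.05 m/s and x of block_b in the frame of slot_b between -0.012 and 0.012 m and y of block_b in the frame of slot_b between -0.012 and 0.012 m and z of block_b in the frame of slot_b between 0.01 and 0.022 m and angle between the x axis of block_b and the x axis of slot_b, either way round below 0.2 rad and x of block_c in the frame of slot_c between -0.012 and 0.012 m and y of block_c in the frame of slot_c between -0.012 and 0.012 m and z of block_c in the frame of slot_c between 0.01 and 0.022 m and angle between the x axis of block_c and the x axis of slot_c, either way round below 0.2 rad and x of block_d in the frame of slot_d between -0.012 and 0.012 m and y of block_d in the frame of slot_d between -0.012 and 0.012 m and z of block_d in the frame of slot_d between 0.01 and 0.022 m and angle between the x axis of block_d and the x axis of slot_d, either way round below 0.2 rad and value of joint drawer below 0.008 m); the robot touches nothing.
It fails at once if the flask is tipped (angle between flask's own z axis and vertical above 0.4 rad).
It fails at once if the flask, tape measure or pencil is shifted more than 60 mm (distance of any of flask, tape, pencil from where it was at the start of the episode above 0.06 m).
Of block_a, block_b, block_c, block_d only 3 to 4 are there at a start; the rules pass over those that are not, and their reading is None.
Of offcut_a, offcut_b only 1 to 2 are there at a start; the rules pass over those that are not, and their reading is None.
At some moment in a run one of block_a, block_b, block_c, block_d, offcut_a, offcut_b may be knocked a few centimetres aside while the robot is not near it.
It also fails if it takes over 210 s, if anything falls off the work surface, if the arm or the gripper's body presses on something with over 40 N, if the wrist force passes 120 N, or if a joint passes its speed limit or range.

## Working session

There is one attempt and no reset: what is moved stays moved. The work goes in short steps, Python scripts to look and compute and a tool call to move; the robot and the scene stay as the last step left them, time stands still between calls to the robot, and variables do not carry over. Pictures are saved under pics/ and viewed, and the job is handed in when it is done.

Besides the shell and the picture viewer there is one more tool, called after "Call:" in YAML: its name, and indented under it one key for each argument. drive_tool: Moves the arm, as the interface text tells. Its arguments: {"type":"object","properties":{"steps":{"type":"array"},"squeeze":{"type":"number"}},"required":["steps"]}

```bash
ls; mkdir -p pics
python3 - <<'E'
from station import bot, optics
import cv2
print(bot.get_obs())
for n in ("top","side"):
    c=optics.read_camera(n); print(n,c["K"],c["k1"],c["rvec"],c["tvec"])
    cv2.imwrite(f"pics/{n}0.png",cv2.resize(c["image"][:,:,::-1],(800,600),interpolation=cv2.INTER_CUBIC))
E
```

```text
pics
{'t': 0.0, 'joints': array([-1.43207221e+00,  1.59045118e-01,  1.59819835e+00, -6.35475069e-05,
        1.38619624e+00, -2.10101055e-01]), 'qvel': array([-7.30803501e-04,  2.04887650e-03,  1.24947535e-04, -4.65342316e-05,
        1.20460779e-03,  2.95897948e-03]), 'tau': array([ 8.64278609e-04, -3.85581958e+01, -3.22103655e+01,  7.00605148e-02,
        3.80073313e-02, -1.32528585e-04]), 'eef_pos': array([ 0.19640449, -0.53975996,  0.2136381 ]), 'tcp_rot': array([ 0.40610882,  0.57964244, -0.40518302,  0.57872013]), 'wrist_force': array([-0.17000634, -0.40531122,  0.27792675]), 'wrist_torque': array([-0.01674819, -0.00251484, -0.04699602]), 'opening': 0.09189438037725328}
top [[489.5270161    0.         259.21897446]
 [  0.         489.5270161  200.34160761]
 [  0.           0.           1.        ]] -0.005103555684907091 [ 2.20422258 -2.14381734  0.10393801] [0.02222529 0.53064957 1.374846  ]
side [[378.02900872   0.         258.09457508]
 [  0.         378.02900872 193.41054774]
 [  0.           0.           1.        ]] -0.0034945193579060253 [ 0.91809453 -2.37792259  1.16704578] [0.40698668 0.2255285  0.91175176]
```

View pics/top0.png

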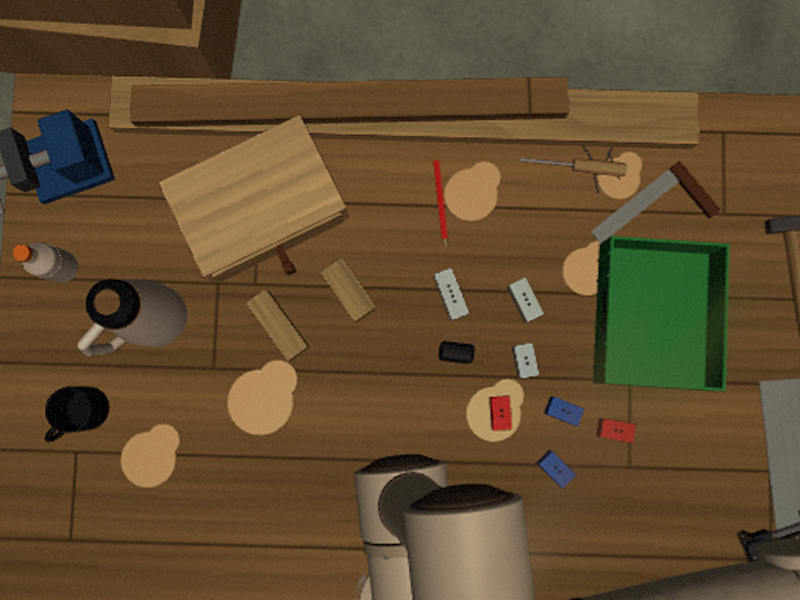

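View pics/side0.png

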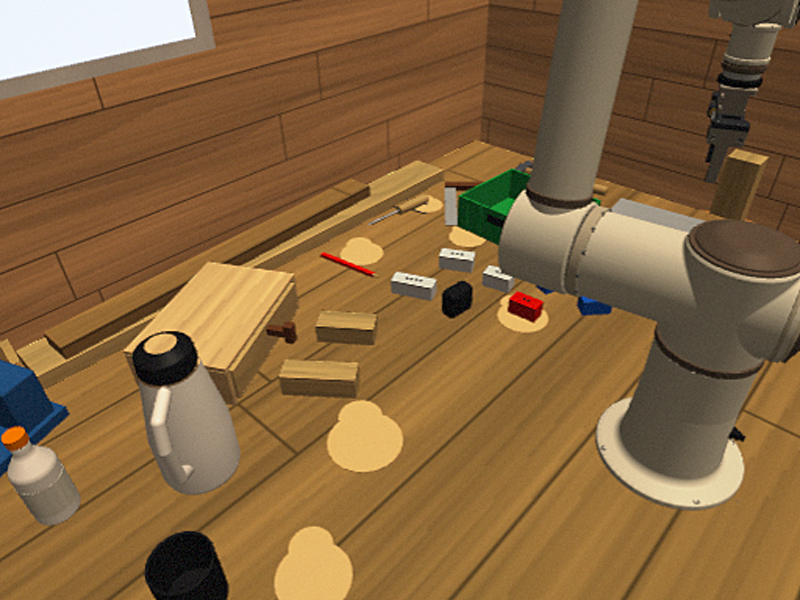

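The top view shows the offcuts at about (348,290) and (276,325), both in front of the chest's pull at (287,262). There are three silver blocks, at (452,293), (526,300) and (526,360). The blue and red look-alikes, at (565,410), (556,468), (501,412) and (617,430), are not part of the job. The crate is at (663,313). Next I'll enlarge the blocks and build the helper.

```bash
cat > h.py <<'E'
import numpy as np, cv2
from station import bot, optics
from scipy.spatial.transform import Rotation as R
def cam(n): return optics.read_camera(n)
def ray(c,uv):
    uv=np.asarray(uv,float).reshape(-1,1,2)
    p=cv2.undistortPoints(uv,c["K"],np.array([c["k1"],0,0,0.]))[:,0]
    M=cv2.Rodrigues(np.asarray(c["rvec"],float))[0]
    d=np.c_[p,np.ones(len(p))]@M; o=-M.T@np.asarray(c["tvec"],float).ravel()
    return o,d
def plane(c,uv,z):
    o,d=ray(c,uv); return o+d*((z-o[2])/d[:,2])[:,None]
def proj(c,P):
    return cv2.projectPoints(np.asarray(P,float).reshape(-1,1,3),np.asarray(c["rvec"],float),np.asarray(c["tvec"],float),c["K"],np.array([c["k1"],0,0,0.]))[0][:,0]
def crop(c,name,x0,y0,x1,y1,s):
    cv2.imwrite("pics/"+name,cv2.resize(c["image"][y0:y1,x0:x1,::-1],None,fx=s,fy=s,interpolation=cv2.INTER_CUBIC))
def rect(c,mask,z,amin=60):
    """min area rects of blobs of mask, cast to plane z: centre, long, short, yaw of long axis"""
    out=[]
    cs,_=cv2.findContours(mask.astype(np.uint8),cv2.RETR_EXTERNAL,cv2.CHAIN_APPROX_NONE)
    for k in cs:
        m=np.zeros(mask.shape,np.uint8); cv2.drawContours(m,[k],-1,1,-1)
        if m.sum()<amin: continue
        ys,xs=np.nonzero(m)
        # pixel-corner cloud so that the rectangle has full size
        pts=np.concatenate([np.c_[xs+a,ys+b] for a in(-.5,.5) for b in(-.5,.5)])
        P=plane(c,pts,z)
        (cx,cy),(w,h),a=cv2.minAreaRect((P[:,:2]*1000).astype(np.float32))
        if h>w: w,h=h,w; a+=90
        a=(a+90)%180-90
        out.append(dict(px=(xs.mean(),ys.mean()),n=len(xs),c=(cx,cy),l=w,s=h,yaw=a,mean=plane(c,[[xs.mean(),ys.mean()]],z)[0,:2]*1000))
    return out
def show(L):
    for r in L: print("px %.0f,%.0f n%d c(%.0f,%.0f) mean(%.0f,%.0f) %.0fx%.0f yaw %.1f"%(*r["px"],r["n"],*r["c"],*r["mean"],r["l"],r["s"],r["yaw"]))
E
python3 - <<'E'
from h import *
c=cam("top"); crop(c,"blk.png",270,165,370,265,6); crop(c,"off.png",95,70,245,240,4)
im=c["image"]; hsv=cv2.cvtColor(im,cv2.COLOR_RGB2HSV)
for p in [(290,188),(285,180),(337,200),(338,240),(222,185),(177,210),(182,168),(200,200),(165,120)]: print(p,hsv[p[1],p[0]])
E
```

```text
(290, 188) [ 43  23 132]
(285, 180) [ 41  26 158]
(337, 200) [ 45  22 159]
(338, 240) [ 45  17 152]
(222, 185) [ 18 133 134]
(177, 210) [ 19 132 141]
(182, 168) [ 11 194  59]
(200, 200) [ 16 162  96]
(165, 120) [ 18 132 166]
```

View pics/blk.png

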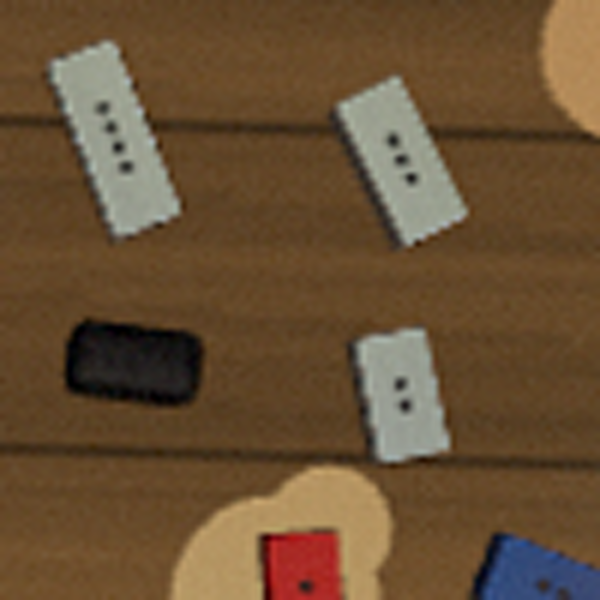

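View pics/off.png

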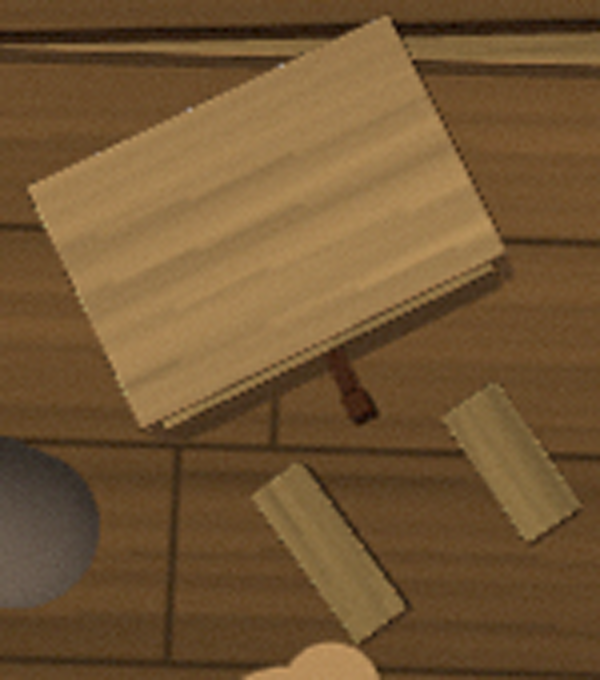

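The crops show four, three and two pips on the silver blocks, so blocks d, c and b are present and the shortest is not visible so far. Both offcuts are present. Next I'll measure them.

```bash
cat >> h.py <<'E'
def hsv(c): return cv2.cvtColor(cv2.GaussianBlur(c["image"],(3,3),0),cv2.COLOR_RGB2HSV)
def silver(c):
    h=hsv(c); m=((h[...,1]<70)&(h[...,2]>105)).astype(np.uint8)
    return cv2.morphologyEx(m,cv2.MORPH_CLOSE,np.ones((3,3),np.uint8))
def pale(c,v=105):
    h=hsv(c); m=((h[...,0]>13)&(h[...,0]<25)&(h[...,1]<150)&(h[...,1]>80)&(h[...,2]>v)).astype(np.uint8)
    return cv2.morphologyEx(m,cv2.MORPH_OPEN,np.ones((3,3),np.uint8))
E
python3 - <<'E'
from h import *
c=cam("top")
print("silver"); show(rect(c,silver(c),.034,100))
m=pale(c); print("off z42"); show([r for r in rect(c,m,.042,200)])
print("chest"); show([r for r in rect(c,m,.085,3000)])
h=hsv(c); g=((h[...,0]>45)&(h[...,0]<75)&(h[...,1]>120)).astype(np.uint8)
print("crate"); show(rect(c,g,.085,2000))
# manual corners from the crop (4x, origin 95,70)
ch=np.array([[30,186],[388,16],[504,254],[145,428]])/4+[95-.4,70-.4]
P=plane(c,ch,.085)*1000; print(P.round()); print("ctr",P.mean(0), np.linalg.norm(np.diff(P,axis=0),axis=1))
pl=np.array([[358,400]])/4+[95-.4,70-.4]; print("pull",plane(c,pl,.076)*1000)
d=(P[2]-P[3]); print("yaw front line",np.degrees(np.arctan2(d[1],d[0])))
d=(P[1]-P[0]); print("yaw back line",np.degrees(np.arctan2(d[1],d[0])))
E
```

```text
silver
px 501,284 n1786 c(299,-642) mean(311,-648) 262x71 yaw -0.9
px 337,230 n252 c(450,-184) mean(450,-184) 63x37 yaw 12.2
px 87,213 n233 c(481,530) mean(478,524) 82x46 yaw -78.5
px 336,191 n309 c(561,-183) mean(561,-182) 78x37 yaw 27.4
px 289,188 n377 c(568,-46) mean(567,-46) 94x38 yaw 23.0
px 27,167 n214 c(606,704) mean(605,704) 56x47 yaw -35.1
px 406,132 n588 c(739,-380) mean(740,-380) 188x32 yaw -50.2
px 398,6 n157 c(1118,-356) mean(1119,-357) 59x41 yaw -89.9
off z42
px 96,291 n1237 c(264,486) mean(262,483) 121x104 yaw -5.1
px 386,261 n282 c(366,-320) mean(368,-321) 85x35 yaw 87.8
px 317,263 n1245 c(359,-126) mean(358,-129) 117x109 yaw 1.2
px 170,241 n2448 c(431,284) mean(408,283) 262x126 yaw -7.7
px 222,185 n663 c(571,144) mean(570,144) 116x54 yaw 35.4
px 372,172 n657 c(621,-277) mean(618,-282) 106x69 yaw -2.8
px 303,122 n1122 c(759,-80) mean(757,-81) 117x107 yaw 1.6
px 394,112 n817 c(790,-335) mean(795,-345) 128x93 yaw -80.3
px 237,107 n11599 c(847,-2) mean(796,109) 1009x271 yaw -72.7
px 96,59 n815 c(911,455) mean(926,523) 288x99 yaw -88.4
px 79,19 n1015 c(1059,623) mean(1047,578) 381x92 yaw -88.4
chest
px 237,107 n11599 c(833,-1) mean(783,107) 978x262 yaw -72.7
crate
px 425,200 n7577 c(539,-413) mean(539,-416) 263x232 yaw -2.1
[[747. 480.  85.]
 [876. 236.  85.]
 [708. 149.  85.]
 [580. 391.  85.]]
ctr [727.72373715 314.23671658  85.        ] [275.55956809 188.79520202 274.13448111]
pull [[604.69599518 247.32671615  76.        ]]
yaw front line -62.05343447973306
yaw back line -62.17981196109493
```

```bash
cat >> h.py <<'E'
def st():
    o=bot.get_obs(); M=R.from_quat(o["tcp_rot"]).as_matrix()
    print("t %.2f tcp %s xax %s jaw yaw %.2f deg open %.1f F %s q %s"%(o["t"],(o["eef_pos"]*1000).round(1),M[:,0].round(3),np.degrees(np.arctan2(M[1,2],M[0,2])),o["opening"]*1000,o["wrist_force"].round(1),o["joints"].round(2)))
    return o,M
def go(x,y,jaw=None):
    """shift in mm, turn rad (mod pi options) to get to x,y,jaw yaw deg"""
    o,M=st(); p=o["eef_pos"]*1000; print("shift xy mm",round(x-p[0],1),round(y-p[1],1))
    if jaw is not None:
        d=jaw-np.degrees(np.arctan2(M[1,2],M[0,2])); d=(d+90)%180-90
        print("turn rad %.3f or %.3f"%(np.radians(d),np.radians(d-180*np.sign(d))))
E
python3 - <<'E'
from h import *
c=cam("top")
a=np.array([[297,463],[407,606],[362,643],[252,496]])/4+[95-.4,70-.4]
P=plane(c,a,.044)*1000; print(P.round(),P.mean(0)); d=P[1]-P[0]; print("a yaw",np.degrees(np.arctan2(d[1],d[0])),np.linalg.norm(np.diff(P,axis=0),axis=1))
b=np.array([[497,382],[581,508],[531,544],[443,418]])/4+[95-.4,70-.4]
P=plane(c,b,.040)*1000; print(P.round(),P.mean(0)); d=P[1]-P[0]; print("b yaw",np.degrees(np.arctan2(d[1],d[0])),np.linalg.norm(np.diff(P,axis=0),axis=1))
crop(c,"crate.png",375,145,475,260,5)
go(571,145,35-90)
E
```

```text
[[563. 294.  44.]
 [465. 212.  44.]
 [438. 242.  44.]
 [539. 324.  44.]] [501.22885158 267.95812173  44.        ]
a yaw -140.42994068250462 [128.2619622   40.59063989 130.30039011]
[[626. 155.  40.]
 [538.  92.  40.]
 [511. 127.  40.]
 [599. 192.  40.]] [568.35095863 141.32117027  40.        ]
b yaw -144.71091525321214 [108.32910451  43.51404171 109.73050483]
t 0.25 tcp [ 196.4 -540.1  214.1] xax [-0.     0.001 -1.   ] jaw yaw -70.02 deg open 91.9 F [-0.2  0.3  0.1] q [-1.43  0.16  1.6   0.    1.39 -0.21]
shift xy mm 374.6 685.1
turn rad 0.262 or -2.880
```

View pics/crate.png

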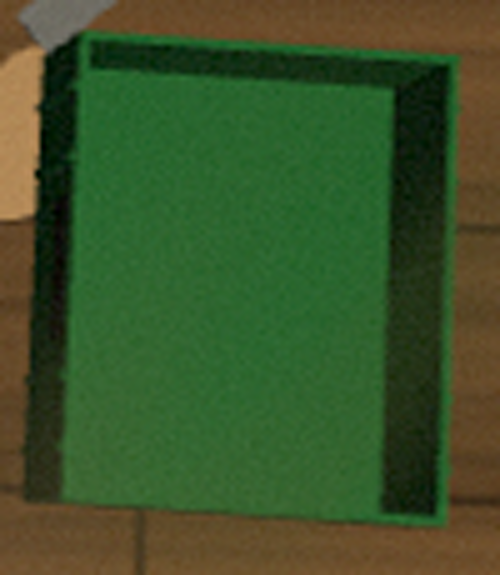

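The crate's top rim corners are at about (80,33), (458,57), (447,525) and (62,500) in this crop.

Run:
```python
from h import *
c=cam("top")
a=np.array([[80,33],[458,57],[447,525],[62,500]])/5+[375-.4,145-.4]
P=plane(c,a,.085)*1000; print(P.round(),P.mean(0)); d=P[0]-P[3]; print("yaw",np.degrees(np.arctan2(d[1],d[0])),np.linalg.norm(np.diff(P,axis=0),axis=1))
```

```text
[[ 671. -322.   85.]
 [ 663. -532.   85.]
 [ 405. -523.   85.]
 [ 413. -313.   85.]] [ 538.14564067 -422.57009147   85.        ]
yaw -2.0343895306847104 [209.54084113 258.07760533 209.6237766 ]
```

Call:
drive_tool:
  steps:
    - [0,0,0.03,0.02,0.04,0,0.0919]
    - [0,0,0.03,0.02,0.036,0,0.0919]
    - [0,0,0.03,0.02,0.036,0,0.0919]
    - [0,0,0.03,0.02,0.036,0,0.0919]
    - [0,0,0.03,0.02,0.036,0,0.0919]
    - [0,0,0.03,0.02,0.036,0,0.0919]
    - [0,0,0.03,0.02,0.036,0,0.0919]
    - [0,0,0.03,0.02,0.036,0,0.0919]
    - [0,0,0.02,0.02,0.036,0,0.0919]
    - [0,0,0,0.02,0.036,0,0.0919]
    - [0,0,0,0.02,0.036,0,0.0919]
    - [0,0,0,0.02,0.036,0,0.0919]
  squeeze: 25

```text
t: 1.3
eef_pos: [0.4357, -0.1051, 0.2149]
tcp_rot: [0.327, 0.627, -0.327, 0.627]
wrist_force: [0.5, -1.1, 0.0]
opening: 0.092
```

Call:
drive_tool:
  steps:
    - [0,0,0,0.019,0.035,0,0.0919]
    - [0,0,0,0.019,0.035,0,0.0919]
    - [0,0,0,0.019,0.035,0,0.0919]
    - [0,0,0,0.019,0.035,0,0.0919]
    - [0,0,0,0.019,0.035,-0.02,0.0919]
    - [0,0,0,0.019,0.035,-0.02,0.0919]
    - [0,0,0,0.019,0.035,-0.02,0.0919]
    - [0,0,0,0,0,-0.02,0.0919]
    - [0,0,0,0,0,-0.02,0.0919]
    - [0,0,0,0,0,0,0.0919]

```text
t: 2.13
eef_pos: [0.5611, 0.1317, 0.1137]
tcp_rot: [0.325, 0.63, -0.328, 0.624]
wrist_force: [-1.1, -1.2, -0.7]
opening: 0.092
```

Run:
```python
from h import *
c=cam("top"); cv2.imwrite("pics/t1.png",cv2.resize(c["image"][:,:,::-1],(800,600)));
c=cam("side"); cv2.imwrite("pics/s1.png",cv2.resize(c["image"][:,:,::-1],(800,600)));go(569,142,-54.7)
```

```text
t 2.23 tcp [563.9 131.  118.2] xax [-0.002 -0.    -1.   ] jaw yaw -55.12 deg open 91.8 F [0.1 0.  0.7] q [ 0.02  0.26  1.68 -0.    1.21  0.98]
shift xy mm 5.1 11.0
turn rad 0.007 or -3.134
```

View pics/t1.png

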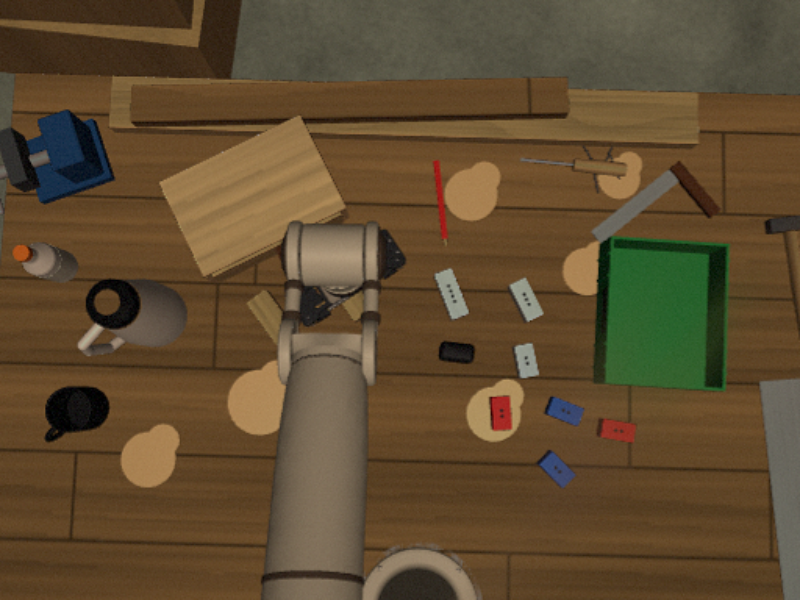

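View pics/s1.png

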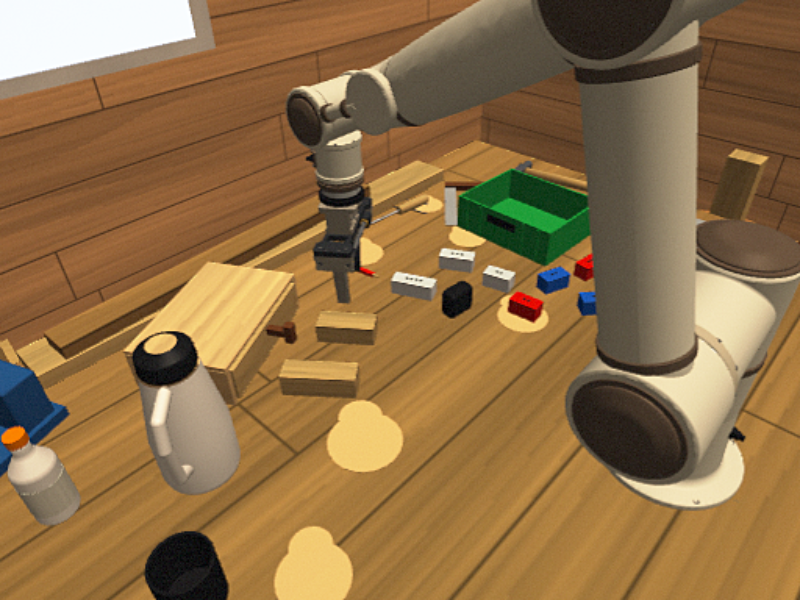

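The top and side views show the arm over offcut b with the scene unchanged, and no fourth silver block has come into view. I'll descend and grip.

Call:
drive_tool:
  steps:
    - [0,0,0,0.005,0.011,-0.03,0.0919]
    - [0,0,0,0,0,-0.03,0.0919]
    - [0,0,0,0,0,-0.03,0.0919]
    - [0,0,0,0,0,-0.016,0.0919]
    - [0,0,0,0,0,0,0.03]
    - [0,0,0,0,0,0,0.03]
    - [0,0,0,0,0,0,0.03]
    - [0,0,0,0,0,0,0.03]
    - [0,0,0,0,0,0,0.03]
    - [0,0,0,0,0,0,0.03]

```text
t: 3.07
eef_pos: [0.5705, 0.1421, 0.014]
tcp_rot: [0.328, 0.626, -0.327, 0.628]
wrist_force: [-0.2, 0.0, 0.8]
opening: 0.054
```

Run:
```python
from h import *
st()
```

```text
t 3.07 tcp [570.5 142.1  14. ] xax [ 0.002  0.    -1.   ] jaw yaw -55.12 deg open 54.0 F [-0.2  0.   0.8] q [0.04 0.42 1.7  0.   1.01 1.  ]
```

Call:
drive_tool:
  steps:
    - [0,0,0,0,0,0,0.03]
    - [0,0,0,0,0,0,0.03]
    - [0,0,0,0,0,0,0.03]
    - [0,0,0,0,0,0,0.03]
    - [0,0,0,0,0,0.02,0.03]
    - [0,0,0,0,0,0.04,0.03]
    - [0,0,0,0,0,0.04,0.03]
    - [0,0,0,0,0,0.04,0.03]
    - [0,0,0,0,0,0.03,0.03]

```text
t: 3.82
eef_pos: [0.57, 0.1421, 0.1857]
tcp_rot: [0.328, 0.626, -0.327, 0.628]
wrist_force: [1.0, -0.5, -0.8]
opening: 0.048
```

Run:
```python
from h import *
go(585,-422,-2)
```

```text
t 3.82 tcp [570.  142.1 185.7] xax [ 0.003  0.    -1.   ] jaw yaw -55.11 deg open 48.0 F [ 1.  -0.5 -0.8] q [ 0.04  0.21  1.6  -0.    1.33  1.  ]
shift xy mm 15.0 -564.1
turn rad 0.927 or -2.215
```

Call:
drive_tool:
  steps:
    - [0,0,0.03,0,-0.02,0.01,0.03]
    - [0,0,0.06,0,-0.036,0.01,0.03]
    - [0,0,0.07,0.001,-0.036,0,0.03]
    - [0,0,0.07,0.001,-0.036,0,0.03]
    - [0,0,0.07,0.001,-0.036,0,0.03]
    - [0,0,0.07,0.001,-0.036,0,0.03]
    - [0,0,0.07,0.001,-0.036,0,0.03]
    - [0,0,0.07,0.001,-0.036,0,0.03]
    - [0,0,0.07,0.001,-0.036,0,0.03]
    - [0,0,0.07,0.001,-0.036,0,0.03]
    - [0,0,0.07,0.001,-0.036,0,0.03]
    - [0,0,0.07,0.001,-0.036,0,0.03]

```text
t: 4.82
eef_pos: [0.5788, -0.2755, 0.2017]
tcp_rot: [0.06, 0.705, -0.059, 0.704]
wrist_force: [-0.0, 0.3, -0.8]
opening: 0.0479
```

Call:
drive_tool:
  steps:
    - [0,0,0.07,0.001,-0.036,0,0.03]
    - [0,0,0.06,0.001,-0.036,0,0.03]
    - [0,0,0,0.001,-0.036,0,0.03]
    - [0,0,0,0,-0.025,0,0.03]
    - [0,0,0,0,0,0,0.03]
    - [0,0,0,0,0,0,0.03]

```text
t: 5.32
eef_pos: [0.5816, -0.4078, 0.2011]
tcp_rot: [0.016, 0.707, -0.015, 0.706]
wrist_force: [-0.2, 1.1, -1.3]
opening: 0.0478
```

Run:
```python
from h import *
go(588,-422,-2)
```

```text
t 5.32 tcp [ 581.6 -407.8  201.1] xax [-0.001  0.002 -1.   ] jaw yaw -2.53 deg open 47.8 F [-0.2  1.1 -1.3] q [-0.78  0.52  1.17  0.    1.45 -0.74]
shift xy mm 6.4 -14.2
turn rad 0.009 or -3.132
```

Call:
drive_tool:
  steps:
    - [0,0,0,0.003,-0.007,-0.02,0.03]
    - [0,0,0,0.003,-0.007,-0.04,0.03]
    - [0,0,0,0,0,-0.04,0.03]
    - [0,0,0,0,0,-0.035,0.03]
    - [0,0,0,0,0,-0.02,0.03]
    - [0,0,0,0,0,-0.01,0.03]
    - [0,0,0,0,0,0,0.03]
    - [0,0,0,0,0,0,0.065]
    - [0,0,0,0,0,0,0.065]
    - [0,0,0,0,0,0,0.065]
    - [0,0,0,0,0,0,0.065]
    - [0,0,0,0,0,0.02,0.065]

```text
t: 6.32
eef_pos: [0.5867, -0.4193, 0.0545]
tcp_rot: [0.016, 0.708, -0.013, 0.705]
wrist_force: [0.5, 0.7, -1.1]
opening: 0.0649
```

Call:
drive_tool:
  steps:
    - [0,0,0,0,0,0.04,0.065]
    - [0,0,0,0,0,0.04,0.08]
    - [0,0,0,0,0,0.04,0.0919]
    - [0,0,0,0,0,0.03,0.0919]
    - [0,0,0,0,0,0,0.0919]

```text
t: 6.73
eef_pos: [0.5917, -0.4241, 0.2192]
tcp_rot: [0.011, 0.703, -0.019, 0.711]
wrist_force: [0.4, 0.5, 1.4]
opening: 0.0897
```

Run:
```python
from h import *
go(501,268,-50.4)
c=cam("top"); crop(c,"t2.png",95,70,495,290,2)
```

```text
t 6.73 tcp [ 591.7 -424.1  219.2] xax [ 0.012 -0.012 -1.   ] jaw yaw -2.40 deg open 89.7 F [0.4 0.5 1.4] q [-0.79  0.54  1.11  0.    1.48 -0.75]
shift xy mm -90.7 692.1
turn rad -0.838 or 2.304
```

View pics/t2.png

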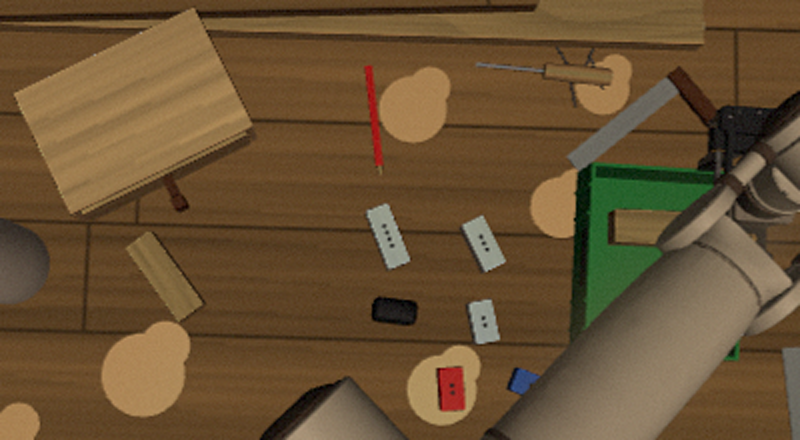

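Offcut b lies in the crate at about (640,227). Offcut a is still at (165,275) and the blocks haven't moved. Next I'll fetch a.

Call:
drive_tool:
  steps:
    - [0,0,0,-0.003,0.02,0,0.0919]
    - [0,0,-0.05,-0.005,0.036,0,0.0919]
    - [0,0,-0.05,-0.005,0.036,0,0.0919]
    - [0,0,-0.05,-0.005,0.036,0,0.0919]
    - [0,0,-0.05,-0.005,0.036,0,0.0919]
    - [0,0,-0.05,-0.005,0.036,0,0.0919]
    - [0,0,-0.05,-0.005,0.036,0,0.0919]
    - [0,0,-0.05,-0.005,0.036,0,0.0919]
    - [0,0,-0.05,-0.005,0.036,0,0.0919]
    - [0,0,-0.05,-0.005,0.036,0,0.0919]
    - [0,0,-0.05,-0.005,0.036,0,0.0919]
    - [0,0,-0.05,-0.005,0.036,0,0.0919]

```text
t: 7.78
eef_pos: [0.5292, -0.0032, 0.2064]
tcp_rot: [0.207, 0.677, -0.207, 0.676]
wrist_force: [0.4, -0.3, -0.7]
opening: 0.0922
```

Call:
drive_tool:
  steps:
    - [0,0,-0.05,-0.005,0.036,0,0.0919]
    - [0,0,-0.05,-0.005,0.036,0,0.0919]
    - [0,0,-0.05,-0.005,0.036,0,0.0919]
    - [0,0,-0.05,-0.005,0.036,0,0.0919]
    - [0,0,-0.05,-0.005,0.036,0,0.0919]
    - [0,0,-0.05,-0.005,0.036,0,0.0919]
    - [0,0,-0.05,-0.005,0.036,0,0.0919]
    - [0,0,0,-0.003,0.022,-0.02,0.0919]
    - [0,0,0,0,0,-0.04,0.0919]
    - [0,0,0,0,0,-0.03,0.0919]
    - [0,0,0,0,0,0,0.0919]
    - [0,0,0,0,0,0,0.0919]

```text
t: 8.78
eef_pos: [0.4905, 0.2685, 0.1155]
tcp_rot: [0.32, 0.631, -0.322, 0.629]
wrist_force: [0.2, 0.1, -0.1]
opening: 0.0921
```

Run:
```python
from h import *
go(501,268,-50.4)
c=cam("side"); crop(c,"s2.png",80,130,300,270,3)
c=cam("top"); crop(c,"t3.png",95,130,245,240,4)
```

```text
t 8.78 tcp [490.5 268.5 115.5] xax [-0.005 -0.002 -1.   ] jaw yaw -53.97 deg open 92.1 F [ 0.2  0.1 -0.1] q [ 0.28  0.22  1.73 -0.    1.2   1.23]
shift xy mm 10.5 -0.5
turn rad 0.062 or -3.079
```

View pics/s2.png

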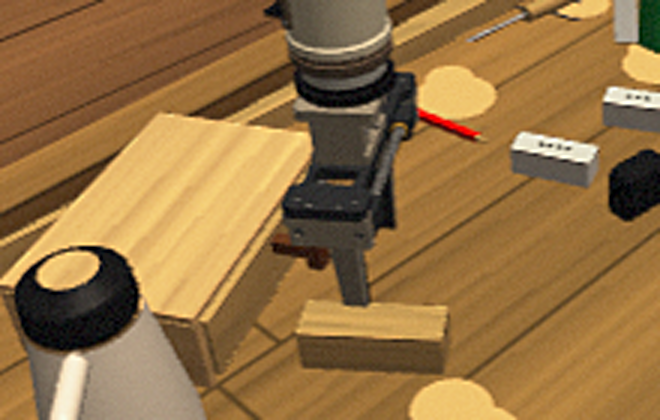

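The gripper hangs over offcut a at (375,330) in the crop, with the pull behind it and lower than the gripper body will be. I'll descend.

Call:
drive_tool:
  steps:
    - [0,0,0.06,0.01,0,-0.02,0.0919]
    - [0,0,0,0,0,-0.03,0.0919]
    - [0,0,0,0,0,-0.03,0.0919]
    - [0,0,0,0,0,-0.021,0.0919]
    - [0,0,0,0,0,0,0.03]
    - [0,0,0,0,0,0,0.03]
    - [0,0,0,0,0,0,0.03]
    - [0,0,0,0,0,0,0.03]
    - [0,0,0,0,0,0,0.03]
    - [0,0,0,0,0,0,0.03]
    - [0,0,0,0,0,0,0.03]
    - [0,0,0,0,0,0,0.03]

```text
t: 9.88
eef_pos: [0.5028, 0.2694, 0.0172]
tcp_rot: [0.302, 0.639, -0.302, 0.64]
wrist_force: [-1.3, 0.7, 3.2]
opening: 0.044
```

Call:
drive_tool:
  steps:
    - [0,0,0,0,0,0,0.03]
    - [0,0,0,0,0,0,0.03]
    - [0,0,0,0,0,0.02,0.03]
    - [0,0,0,0,0,0.04,0.03]
    - [0,0,0,0,0,0.04,0.03]
    - [0,0,0,0,0,0.04,0.03]
    - [0,0,0,0,0,0.04,0.03]
    - [0,0,0,0,0,0,0.03]

```text
t: 10.55
eef_pos: [0.5071, 0.2705, 0.2058]
tcp_rot: [0.305, 0.635, -0.298, 0.644]
wrist_force: [1.4, 0.5, 0.5]
opening: 0.0438
```

Run:
```python
from h import *
go(485,-420,-2)
```

```text
t 10.55 tcp [507.1 270.5 205.8] xax [ 0.015  0.004 -1.   ] jaw yaw -50.52 deg open 43.8 F [1.4 0.5 0.5] q [ 0.28  0.15  1.62 -0.    1.35  1.16]
shift xy mm -22.1 -690.5
turn rad 0.847 or -2.295
```

Call:
drive_tool:
  steps:
    - [0,0,0,0,-0.02,0,0.03]
    - [0,0,0.05,0,-0.036,0,0.03]
    - [0,0,0.05,0,-0.036,0,0.03]
    - [0,0,0.05,0,-0.036,0,0.03]
    - [0,0,0.05,0,-0.036,0,0.03]
    - [0,0,0.05,0,-0.036,0,0.03]
    - [0,0,0.05,0,-0.036,0,0.03]
    - [0,0,0.05,0,-0.036,0,0.03]
    - [0,0,0.05,0,-0.036,0,0.03]
    - [0,0,0.05,0,-0.036,0,0.03]
    - [0,0,0.05,0,-0.036,0,0.03]
    - [0,0,0.05,0,-0.036,0,0.03]

```text
t: 11.55
eef_pos: [0.5015, -0.1485, 0.1952]
tcp_rot: [0.116, 0.698, -0.116, 0.697]
wrist_force: [0.1, 0.5, -1.9]
opening: 0.0438
```

Call:
drive_tool:
  steps:
    - [0,0,0.05,-0.003,-0.036,0,0.03]
    - [0,0,0.05,-0.003,-0.036,0,0.03]
    - [0,0,0.05,-0.003,-0.036,0,0.03]
    - [0,0,0.05,-0.003,-0.036,0,0.03]
    - [0,0,0.05,-0.003,-0.036,0,0.03]
    - [0,0,0.05,-0.003,-0.036,0,0.03]
    - [0,0,0,-0.003,-0.036,0,0.03]
    - [0,0,0,0,-0.022,0,0.03]
    - [0,0,0,0,0,0,0.03]
    - [0,0,0,0,0,0,0.03]

```text
t: 12.38
eef_pos: [0.4806, -0.4213, 0.1947]
tcp_rot: [0.013, 0.708, -0.011, 0.706]
wrist_force: [-0.7, 0.5, -1.5]
opening: 0.0438
```

Run:
```python
from h import *
go(485,-420,-2)
```

```text
t 12.38 tcp [ 480.6 -421.3  194.7] xax [-0.002  0.002 -1.   ] jaw yaw -1.94 deg open 43.8 F [-0.7  0.5 -1.5] q [-0.91  0.34  1.42  0.    1.38 -0.87]
shift xy mm 4.4 1.3
turn rad -0.001 or 3.140
```

Call:
drive_tool:
  steps:
    - [0,0,0,0.003,0,-0.02,0.03]
    - [0,0,0,0,0,-0.04,0.03]
    - [0,0,0,0,0,-0.04,0.03]
    - [0,0,0,0,0,-0.03,0.03]
    - [0,0,0,0,0,-0.02,0.03]
    - [0,0,0,0,0,-0.012,0.03]
    - [0,0,0,0,0,0,0.03]
    - [0,0,0,0,0,0,0.065]
    - [0,0,0,0,0,0,0.065]
    - [0,0,0,0,0,0,0.065]
    - [0,0,0,0,0,0,0.065]
    - [0,0,0,0,0,0.02,0.065]

```text
t: 13.38
eef_pos: [0.4829, -0.4192, 0.0521]
tcp_rot: [0.013, 0.708, -0.01, 0.706]
wrist_force: [-0.2, -0.2, -0.6]
opening: 0.0647
```

Call:
drive_tool:
  steps:
    - [0,0,0,0,0,0.04,0.065]
    - [0,0,0,0,0,0.04,0.065]
    - [0,0,0,0,0,0.04,0.065]
    - [0,0,0,0,0.036,0.03,0.065]
    - [0,0,0,0,0.036,0,0.065]
    - [0,0,0,0,0.036,0,0.065]
    - [0,0,0,0,0.036,0,0.065]
    - [0,0,0,0,0.036,0,0.065]
    - [0,0,0,0,0.036,0,0.065]
    - [0,0,0,0,0.036,0,0.065]
    - [0,0,0,0,0.036,0,0.065]
    - [0,0,0,0,0.036,0,0.065]

```text
t: 14.38
eef_pos: [0.4845, -0.0995, 0.2025]
tcp_rot: [0.011, 0.706, -0.012, 0.708]
wrist_force: [1.3, -0.6, -0.7]
opening: 0.0648
```

Run:
```python
from h import *
go(605,248,-62.1)
c=cam("top"); crop(c,"t4.png",95,70,495,290,2)
```

```text
t 14.38 tcp [484.5 -99.5 202.5] xax [ 0.002 -0.001 -1.   ] jaw yaw -1.86 deg open 64.8 F [ 1.3 -0.6 -0.7] q [-0.45 -0.05  1.83  0.    1.35 -0.41]
shift xy mm 120.5 347.5
turn rad -1.051 or 2.090
```

View pics/t4.png

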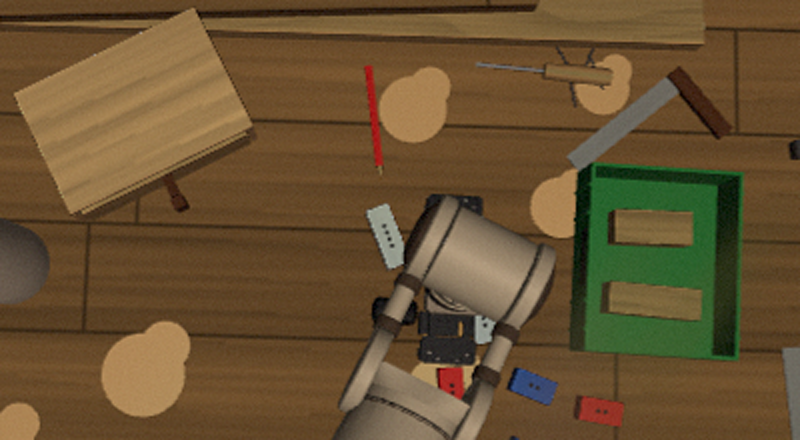

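Both offcuts lie in the crate, at (652,228) and (655,300). The pull is at (178,195) with nothing in front of it. Next I'll open the drawer.

Call:
drive_tool:
  steps:
    - [0,0,-0.05,0.005,0.02,0,0.0919]
    - [0,0,-0.1,0.01,0.03,0,0.0919]
    - [0,0,-0.1,0.01,0.03,0,0.0919]
    - [0,0,-0.1,0.01,0.03,0,0.0919]
    - [0,0,-0.1,0.01,0.03,0,0.0919]
    - [0,0,-0.1,0.01,0.03,0,0.0919]
    - [0,0,-0.1,0.01,0.03,0,0.0919]
    - [0,0,-0.1,0.01,0.03,0,0.0919]
    - [0,0,-0.1,0.01,0.03,0,0.0919]
    - [0,0,-0.1,0.01,0.03,0,0.0919]
    - [0,0,-0.1,0.01,0.03,0,0.0919]
    - [0,0,0,0.01,0.02,0,0.0919]

```text
t: 15.43
eef_pos: [0.6, 0.2417, 0.2023]
tcp_rot: [0.366, 0.605, -0.364, 0.606]
wrist_force: [0.8, -0.4, 0.2]
opening: 0.0916
```

Call:
drive_tool:
  steps:
    - [0,0,0,0,0,0,0.0919]
    - [0,0,0,0,0,0,0.0919]

```text
t: 15.6
eef_pos: [0.5998, 0.2396, 0.2017]
tcp_rot: [0.364, 0.606, -0.363, 0.607]
wrist_force: [-0.0, -0.2, -0.2]
opening: 0.0919
```

Run:
```python
from h import *
go(605,248,-62.1)
c=cam("side"); crop(c,"s5.png",80,110,300,270,3)
# triangulate-ish check: where pull top axis should show in the side view
print(proj(c,[[.605,.248,.076]])-[80,110], (proj(c,[[.605,.248,.076]])-[80,110])*3)
```

```text
t 15.60 tcp [599.8 239.6 201.7] xax [ 0.001 -0.    -1.   ] jaw yaw -61.89 deg open 91.9 F [-0.  -0.2 -0.2] q [ 0.19  0.35  1.4  -0.    1.4   1.27]
shift xy mm 5.2 8.4
turn rad -0.004 or 3.138
[[103.77440872  95.92572799]] [[311.32322615 287.77718398]]
```

View pics/s5.png

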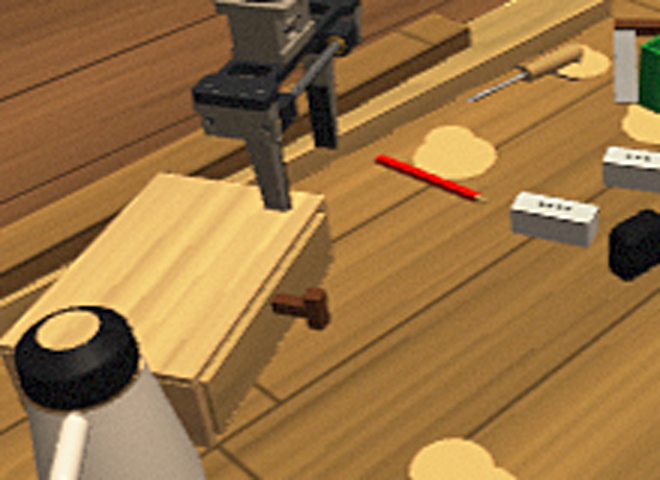

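Run:
```python
from h import *
c=cam("side"); a=c["image"][195:230,165:195,::-1]
a=cv2.resize(a,None,fx=14,fy=14,interpolation=cv2.INTER_NEAREST)
t=cam("top"); 
cv2.imwrite("pics/p1.png",a)
```

```text
(no output)
```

View pics/p1.png

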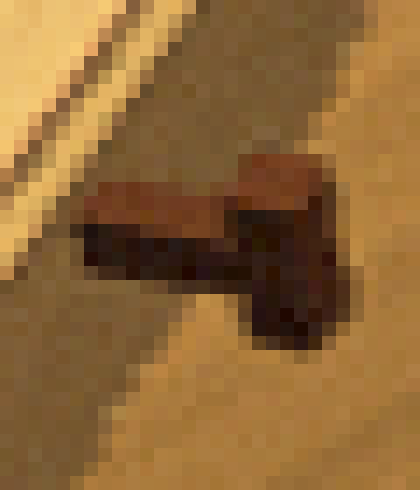

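Run:
```python
from h import *
c=cam("side"); print(plane(c,[[184.9,207.5]],.076)*1000)
C=np.array([728,314]);ex=np.array([np.cos(np.radians(27.9)),np.sin(np.radians(27.9))]);ey=np.array([-ex[1],ex[0]])
for p in ([604.7,247.3],plane(c,[[184.9,207.5]],.076)[0,:2]*1000): d=p-C; print(d@ex,d@ey)
```

```text
[[597.16925514 250.2673313   76.        ]]
-140.17922080111612 -1.2514214285871748
-145.4461314902204 4.894864032966116
```

Call:
drive_tool:
  steps:
    - [0,0,0,0.004,0.008,-0.02,0.0919]
    - [0,0,0,0,0,-0.04,0.0919]
    - [0,0,0,0,0,-0.04,0.0919]
    - [0,0,0,0,0,-0.03,0.0919]
    - [0,0,0,0,0,-0.024,0.0919]
    - [0,0,0,0,0,0,0.05]
    - [0,0,0,0,0,0,0.01]
    - [0,0,0,0,0,0,0.01]
    - [0,0,0,0,0,0,0.01]
    - [0,0,0,0,0,0,0.01]
    - [0,0,0,0,0,0,0.01]
    - [0,0,0,0,0,0,0.01]

```text
t: 16.8
eef_pos: [0.6041, 0.2472, 0.0483]
tcp_rot: [0.365, 0.606, -0.364, 0.607]
wrist_force: [-0.1, -0.0, 0.7]
opening: 0.0474
```

Call:
drive_tool:
  steps:
    - [0,0,0,0,0,0,0.01]
    - [0,0,0,0,0,0,0.01]
    - [0,0,0,0,0,0,0.01]
    - [0,0,0,0,0,0,0.01]
    - [0,0,0,0,0,0,0.01]
    - [0,0,0,0,0,0,0.01]

```text
t: 17.3
eef_pos: [0.6022, 0.2492, 0.0471]
tcp_rot: [0.365, 0.607, -0.364, 0.605]
wrist_force: [-3.3, 5.2, 1.3]
opening: 0.0176
```

Run:
```python
from h import *
st()
```

```text
t 17.30 tcp [602.2 249.2  47.1] xax [-0.002  0.003 -1.   ] jaw yaw -61.99 deg open 17.6 F [-3.3  5.2  1.3] q [0.21 0.52 1.49 0.   1.13 1.29]
```

Call:
drive_tool:
  steps:
    - [0,0,0,-0.0108,-0.0057,0,0.01]
    - [0,0,0,-0.0108,-0.0057,0,0.01]
    - [0,0,0,-0.0108,-0.0057,0,0.01]
    - [0,0,0,-0.0108,-0.0057,0,0.01]
    - [0,0,0,-0.0108,-0.0057,0,0.01]
    - [0,0,0,-0.0108,-0.0057,0,0.01]
    - [0,0,0,-0.0108,-0.0057,0,0.01]
    - [0,0,0,-0.0108,-0.0057,0,0.01]
    - [0,0,0,-0.0108,-0.0057,0,0.01]
    - [0,0,0,-0.0108,-0.0057,0,0.01]
    - [0,0,0,-0.0108,-0.0057,0,0.01]
    - [0,0,0,-0.0108,-0.0057,0,0.01]
  squeeze: 40

```text
t: 18.3
eef_pos: [0.4733, 0.1806, 0.0471]
tcp_rot: [0.366, 0.606, -0.363, 0.606]
wrist_force: [34.4, 29.3, -13.0]
opening: 0.0175
```

Call:
drive_tool:
  steps:
    - [0,0,0,0,0,0,0.01]
    - [0,0,0,0,0,0,0.01]
    - [0,0,0,0,0,0,0.01]

```text
t: 18.55
eef_pos: [0.4731, 0.1805, 0.0472]
tcp_rot: [0.365, 0.607, -0.363, 0.605]
wrist_force: [-2.1, 8.1, -0.6]
opening: 0.0177
```

Run:
```python
from h import *
st()
c=cam("side"); cv2.imwrite("pics/s6.png",cv2.resize(c["image"][:,:,::-1],(800,600)))
```

```text
t 18.55 tcp [473.1 180.5  47.2] xax [-0.001  0.003 -1.   ] jaw yaw -62.03 deg open 17.7 F [-2.1  8.1 -0.6] q [0.12 0.19 1.93 0.   1.03 1.2 ]
```

View pics/s6.png

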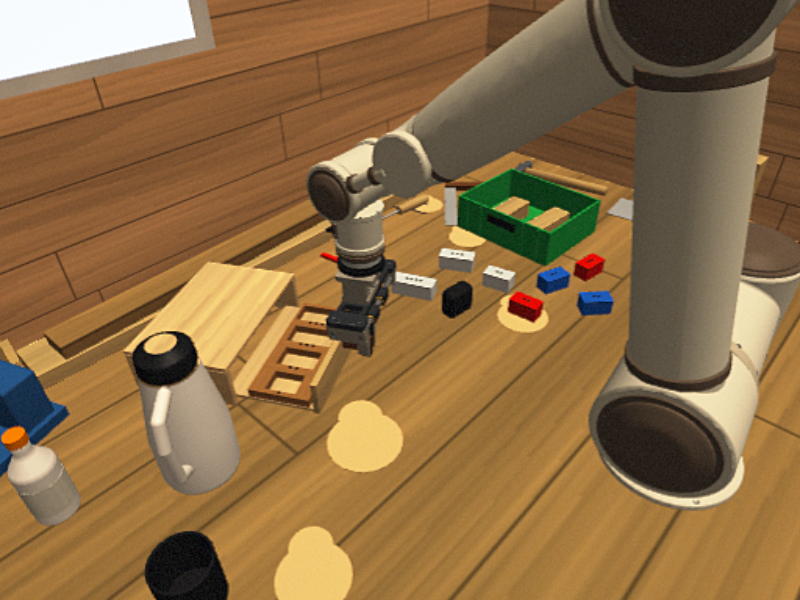

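The drawer is out about 146 mm, along 28.0°. I'll release and rise, then move toward the blocks and look.

Call:
drive_tool:
  steps:
    - [0,0,0,0,0,0,0.0919]
    - [0,0,0,0,0,0,0.0919]
    - [0,0,0,0,0,0,0.0919]
    - [0,0,0,0,0,0,0.0919]
    - [0,0,0,0,0,0,0.0919]
    - [0,0,0,0,0,0.04,0.0919]
    - [0,0,0,0,0,0.04,0.0919]
    - [0,0,0,0,0,0.04,0.0919]
    - [0,0,0,0,-0.03,0.02,0.0919]
    - [0,0,0,0,-0.04,0,0.0919]
    - [0,0,0,0,-0.04,0,0.0919]
    - [0,0,0,0,-0.04,0,0.0919]

```text
t: 19.6
eef_pos: [0.4739, 0.0271, 0.188]
tcp_rot: [0.364, 0.606, -0.364, 0.607]
wrist_force: [0.0, 0.0, 0.3]
opening: 0.0917
```

Call:
drive_tool:
  steps:
    - [0,0,0,0,-0.04,0,0.0919]
    - [0,0,0,0,-0.03,0,0.0919]
    - [0,0,0,0,0,0,0.0919]
    - [0,0,0,0,0,0,0.0919]

```text
t: 19.93
eef_pos: [0.4738, -0.0425, 0.1872]
tcp_rot: [0.365, 0.606, -0.365, 0.605]
wrist_force: [-0.3, -0.6, -0.7]
opening: 0.092
```

Run:
```python
from h import *
go(568,-46,-67)
c=cam("top"); crop(c,"t6.png",95,70,255,230,5); crop(c,"t6b.png",250,150,370,260,5)
print("silver"); show([r for r in rect(c,silver(c),.034,100) if r["n"]<500 and 380<r["c"][0]<700 and -300<r["c"][1]<100])
```

```text
t 19.93 tcp [473.8 -42.5 187.2] xax [-0.  0. -1.] jaw yaw -62.19 deg open 92.0 F [-0.3 -0.6 -0.7] q [-0.34 -0.08  1.9   0.    1.32  0.74]
shift xy mm 94.2 -3.5
turn rad -0.084 or 3.058
silver
px 338,232 n198 c(450,-184) mean(446,-187) 63x36 yaw 12.0
px 337,190 n255 c(561,-182) mean(565,-182) 78x36 yaw 27.4
```

View pics/t6.png

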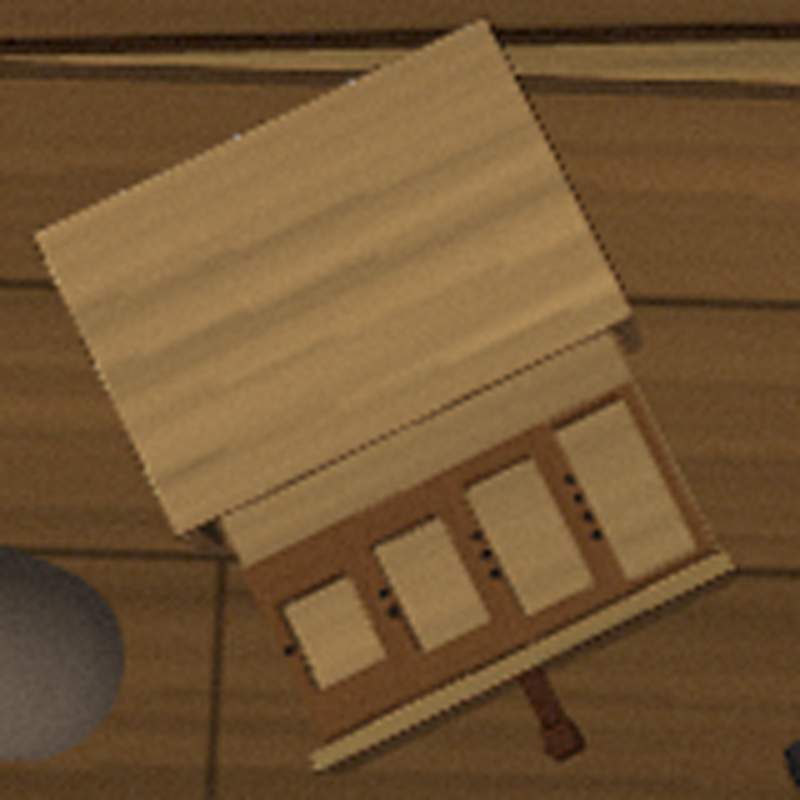

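View pics/t6b.png

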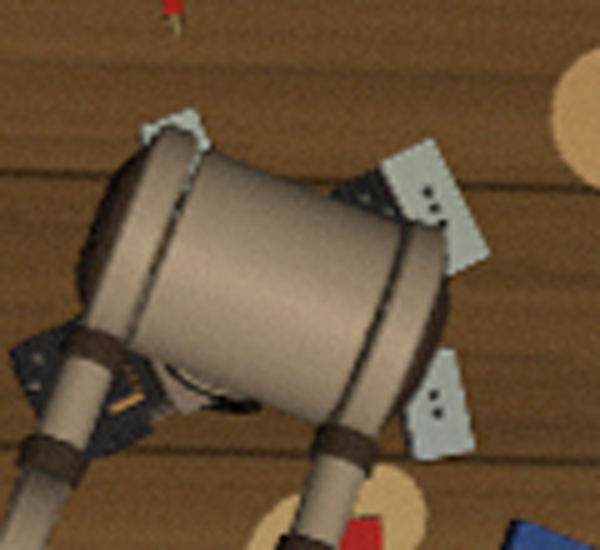

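The drawer crop shows four slots with 1, 2, 3 and 4 pips from left to right. Block d is at about (175,130) in its crop, partly hidden under the arm. Next I'll measure the slots.

Run:
```python
from h import *
c=cam("top")
S=dict(d=[(553,432),(622,398),(698,548),(630,580)],c=[(465,488),(533,457),(595,585),(530,615)],b=[(372,546),(440,514),(492,618),(427,652)],a=[(282,608),(345,575),(387,655),(322,690)])
yaw=np.radians(28);ex=np.array([np.cos(yaw),np.sin(yaw)]);ey=np.array([-ex[1],ex[0]])
pull=np.array([473.1,180.5])
for k,v in S.items():
    P=plane(c,np.array(v)/5+[95-.4,70-.4],.028)[:,:2]*1000
    m=P.mean(0); L=(np.linalg.norm(P[1]-P[2])+np.linalg.norm(P[0]-P[3]))/2;W=(np.linalg.norm(P[1]-P[0])+np.linalg.norm(P[2]-P[3]))/2
    d=P[1]-P[2]; print(k,m.round(1),"L %.0f W %.0f yaw %.1f"%(L,W,np.degrees(np.arctan2(d[1],d[0]))),"rel pull",((m-pull)@ex).round(1),((m-pull)@ey).round(1))
# also front board top strip
P=plane(c,np.array([(313,770),(735,568)])/5+[95-.4,70-.4],.071)[:,:2]*1000
print("front edge",[(((p-pull)@ex).round(1),((p-pull)@ey).round(1)) for p in P])
```

```text
d [621.1 152.9] L 97 W 44 yaw 28.5 rel pull 117.7 -93.9
c [592.5 206.3] L 83 W 42 yaw 27.7 rel pull 117.6 -33.3
b [564.3 261.3] L 68 W 42 yaw 28.6 rel pull 118.4 28.5
a [534.2 316.4] L 52 W 41 yaw 29.9 rel pull 117.8 91.3
front edge [(np.float64(46.1), np.float64(128.7)), (np.float64(43.4), np.float64(-128.8))]
```

Call:
drive_tool:
  steps:
    - [0,0,-0.028,0.03,-0.001,0,0.0919]
    - [0,0,-0.028,0.03,-0.001,0,0.0919]
    - [0,0,-0.028,0.03,-0.001,0,0.0919]
    - [0,0,0,0.004,0,-0.03,0.0919]
    - [0,0,0,0,0,-0.04,0.0919]
    - [0,0,0,0,0,-0.04,0.0919]
    - [0,0,0,0,0,0,0.0919]
    - [0,0,0,0,0,0,0.0919]
  squeeze: 35

```text
t: 20.7
eef_pos: [0.5658, -0.0422, 0.0754]
tcp_rot: [0.388, 0.593, -0.389, 0.589]
wrist_force: [0.4, -0.3, 0.9]
opening: 0.0918
```

Run:
```python
from h import *
go(568,-46,-67)
c=cam("side"); crop(c,"s7.png",200,130,370,230,4)
print((proj(c,[[.568,-.046,.034]])-[200,130])*4)
```

```text
t 20.70 tcp [565.8 -42.2  75.4] xax [-0.006  0.002 -1.   ] jaw yaw -66.69 deg open 91.8 F [ 0.4 -0.3  0.9] q [-0.29  0.29  1.73  0.    1.12  0.88]
shift xy mm 2.2 -3.8
turn rad -0.005 or 3.136
[[257.19904832 191.33446298]]
```

View pics/s7.png

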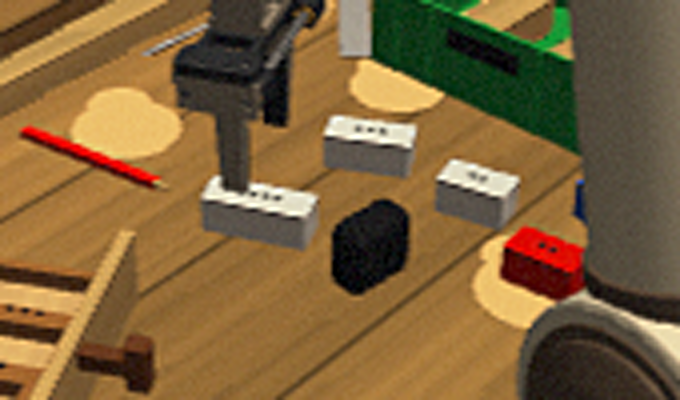

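In the side view block d (four pips) sits at (262,196) and its predicted point is (257,191), which agrees within calibration. I'll descend and grip.

Call:
drive_tool:
  steps:
    - [0,0,0,0.002,-0.004,-0.03,0.0919]
    - [0,0,0,0,0,-0.027,0.0919]
    - [0,0,0,0,0,0,0.05]
    - [0,0,0,0,0,0,0.02]
    - [0,0,0,0,0,0,0.02]
    - [0,0,0,0,0,0,0.02]
    - [0,0,0,0,0,0,0.02]
    - [0,0,0,0,0,0,0.02]
    - [0,0,0,0,0,0,0.02]
    - [0,0,0,0,0,0,0.02]
    - [0,0,0,0,0,0,0.02]
    - [0,0,0,0,0,0,0.02]

```text
t: 21.75
eef_pos: [0.5695, -0.0476, 0.0203]
tcp_rot: [0.389, 0.591, -0.389, 0.59]
wrist_force: [-1.2, 4.3, 3.5]
opening: 0.0338
```

Call:
drive_tool:
  steps:
    - [0,0,0,0,0,0,0.02]
    - [0,0,0,0,0,0,0.02]

```text
t: 21.92
eef_pos: [0.5695, -0.0477, 0.0203]
tcp_rot: [0.389, 0.591, -0.389, 0.59]
wrist_force: [-3.7, 4.2, 5.5]
opening: 0.0337
```

Run:
```python
from h import *
go(621.7,152.5,-62)
```

```text
t 21.92 tcp [569.5 -47.7  20.3] xax [-0.001  0.001 -1.   ] jaw yaw -66.81 deg open 33.7 F [-3.7  4.2  5.5] q [-0.3   0.38  1.75  0.    1.02  0.87]
shift xy mm 52.2 200.2
turn rad 0.084 or -3.058
```

Call:
drive_tool:
  steps:
    - [0,0,0,0,0,0.02,0.02]
    - [0,0,0,0,0,0.04,0.02]
    - [0,0,0,0,0,0.04,0.02]
    - [0,0,0,0,0,0.03,0.02]
    - [0,0,0.012,0.008,0.025,0,0.02]
    - [0,0,0.012,0.008,0.03,0,0.02]
    - [0,0,0.012,0.008,0.03,0,0.02]
    - [0,0,0.012,0.008,0.03,0,0.02]
    - [0,0,0.012,0.008,0.03,0,0.02]
    - [0,0,0.012,0.008,0.03,0,0.02]
    - [0,0,0.012,0.004,0.025,0,0.02]
    - [0,0,0,0,0,0,0.02]

```text
t: 22.92
eef_pos: [0.6215, 0.1559, 0.1486]
tcp_rot: [0.363, 0.607, -0.363, 0.606]
wrist_force: [-0.0, 0.2, -2.8]
opening: 0.0337
```

Call:
drive_tool:
  steps:
    - [0,0,0,0,0,0,0.02]
    - [0,0,0,0,0,0,0.02]

```text
t: 23.08
eef_pos: [0.6214, 0.1508, 0.149]
tcp_rot: [0.364, 0.606, -0.365, 0.606]
wrist_force: [-0.7, -0.8, -4.1]
opening: 0.0338
```

Run:
```python
from h import *
go(621.7,152.5,-62)
```

```text
t 23.08 tcp [621.4 150.8 149. ] xax [-0.001 -0.001 -1.   ] jaw yaw -62.00 deg open 33.8 F [-0.7 -0.8 -4.1] q [ 0.05  0.38  1.47 -0.    1.3   1.13]
shift xy mm 0.3 1.7
turn rad 0.000 or -3.142
```

Call:
drive_tool:
  steps:
    - [0,0,0,0,0.0015,-0.03,0.02]
    - [0,0,0,0,0,-0.035,0.02]
    - [0,0,0,0,0,-0.025,0.02]
    - [0,0,0,0,0,-0.01,0.02]
    - [0,0,0,0,0,-0.01,0.02]
    - [0,0,0,0,0,-0.004,0.02]
    - [0,0,0,0,0,0,0.02]
    - [0,0,0,0,0,0,0.02]

```text
t: 23.75
eef_pos: [0.6243, 0.1534, 0.0392]
tcp_rot: [0.366, 0.605, -0.363, 0.607]
wrist_force: [-0.7, 3.5, 5.0]
opening: 0.0339
```

Run:
```python
from h import *
go(621.7,152.5,-62)
c=cam("side"); crop(c,"s8.png",120,150,280,270,5)
```

```text
t 23.75 tcp [624.3 153.4  39.2] xax [ 0.005  0.001 -1.   ] jaw yaw -62.05 deg open 33.9 F [-0.7  3.5  5. ] q [0.05 0.5  1.53 0.   1.1  1.14]
shift xy mm -2.6 -0.9
turn rad 0.001 or -3.141
```

View pics/s8.png

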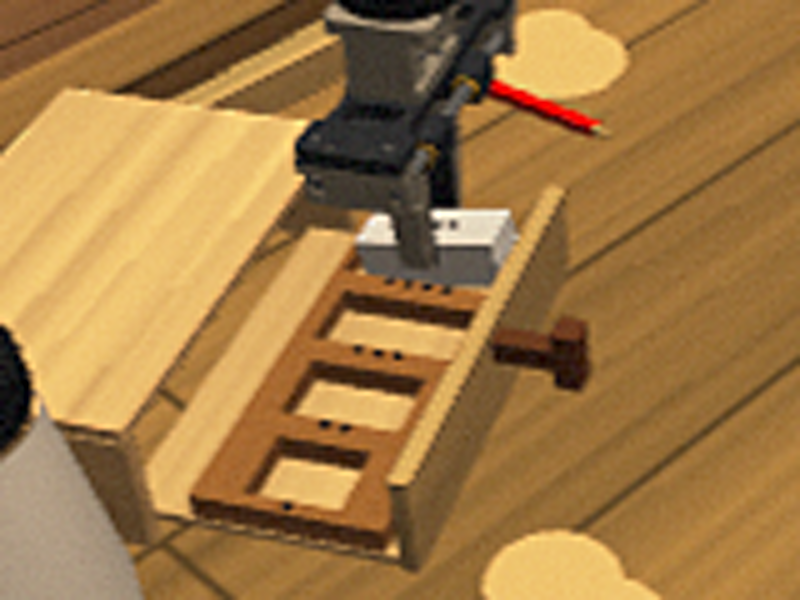

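Call:
drive_tool:
  steps:
    - [0,0,0,0,0,0,0.02]
    - [0,0,0,0,0,0,0.02]

```text
t: 23.97
eef_pos: [0.6243, 0.1535, 0.0392]
tcp_rot: [0.366, 0.605, -0.363, 0.607]
wrist_force: [-0.8, 3.3, 6.8]
opening: 0.0336
```

Run:
```python
from h import *
c=cam("side"); crop(c,"s9.png",180,180,240,225,13)
o=bot.get_obs(); print(o["wrist_torque"])
yaw=np.radians(28);ex=np.array([np.cos(yaw),np.sin(yaw)]);ey=np.array([-ex[1],ex[0]])
pull=np.array([473.1,180.5])
f=lambda p,z:[((plane(c,np.array([p])/5+[120-.4,150-.4],z)[0,:2]*1000-pull)@e).round(1) for e in (ex,ey)]
for n,p,z in [("blk far-left",(372,211),.053),("far-right",(515,210),.053),("near-right",(493,248),.053),("near-left",(357,240),.053),("slot c nl",(318,338),.028),("c fl",(348,293),.028),("slot b fl",(313,365),.028),("pull top",(570,330),.076),("front top l",(400,482),.071),("front top r",(557,190),.071)]: print(n,f(p,z))
```

```text
[ 0.48983686  0.35857697 -0.19651028]
blk far-left [np.float64(159.8), np.float64(-97.8)]
far-right [np.float64(75.8), np.float64(-118.9)]
near-right [np.float64(76.3), np.float64(-80.7)]
near-left [np.float64(157.5), np.float64(-69.1)]
slot c nl [np.float64(159.2), np.float64(-7.4)]
c fl [np.float64(158.3), np.float64(-49.3)]
slot b fl [np.float64(152.5), np.float64(15.0)]
pull top [np.float64(0.4), np.float64(4.4)]
front top l [np.float64(49.4), np.float64(128.6)]
front top r [np.float64(48.8), np.float64(-121.2)]
```

View pics/s9.png

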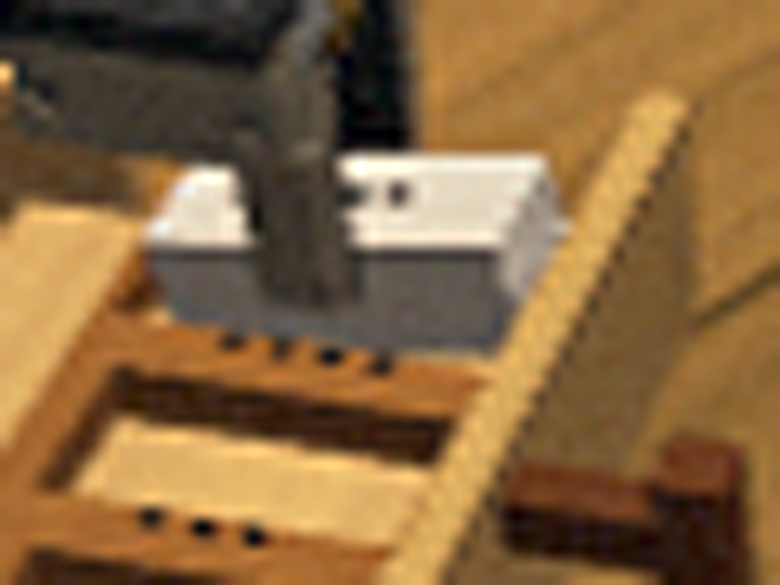

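The block looks pitched, with its front end about 9 mm high. I'll lift and inspect it in the air.

Call:
drive_tool:
  steps:
    - [0,0,0,0,0,0.02,0.02]
    - [0,0,0,0,0,0.03,0.02]
    - [0,0,0,0,0,0.03,0.02]
    - [0,0,0,0,0,0,0.02]
    - [0,0,0,0,0,0,0.02]

```text
t: 24.43
eef_pos: [0.6237, 0.1526, 0.1183]
tcp_rot: [0.365, 0.604, -0.363, 0.608]
wrist_force: [-0.2, -0.2, -4.8]
opening: 0.0338
```

Run:
```python
from h import *
go(621.7,152.5,-62)
c=cam("side"); crop(c,"s10.png",160,140,250,215,8)
print(bot.get_obs()["wrist_torque"])
```

```text
t 24.43 tcp [623.7 152.6 118.3] xax [ 0.005 -0.    -1.   ] jaw yaw -62.01 deg open 33.8 F [-0.2 -0.2 -4.8] q [ 0.05  0.41  1.49 -0.    1.24  1.14]
shift xy mm -2.0 -0.1
turn rad 0.000 or -3.141
[-0.03831278  0.07851038 -0.04112085]
```

View pics/s10.png

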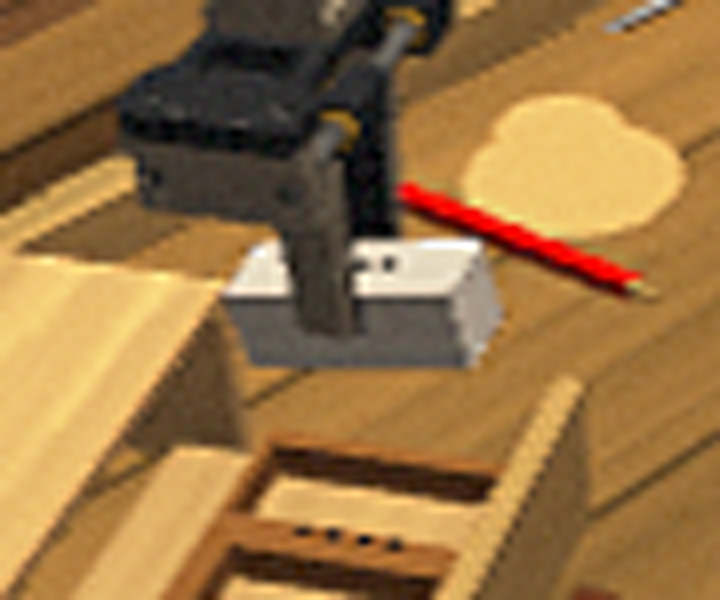

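```bash
cat >> h.py <<'E'
yaw=np.radians(28);ex=np.array([np.cos(yaw),np.sin(yaw)]);ey=np.array([-ex[1],ex[0]])
def vplane(c,uv,p0,off,n=ey,t=ex):
    """rays cut with vertical plane through p0(mm xy)+off*n ; returns (along t rel p0, z) mm"""
    o,d=ray(c,uv); o=o*1000; k=((p0+off*n-o[:2])@n)/(d[:,:2]@n); P=o+d*k[:,None]
    return np.c_[(P[:,:2]-p0)@t,P[:,2]]
E
python3 - <<'E'
from h import *
c=cam("side"); tcp=bot.get_obs()["eef_pos"][:2]*1000
pts=np.array([(225,296),(452,296),(250,367),(468,367),(296,330),(350,335)])/8+[160-.4,140-.4]
for off in (17,): print(vplane(c,pts,tcp,off).round(1))
print("finger",vplane(c,pts[4:],tcp,30).round(1))
E
```

```text
[[ 44.4 122.9]
 [-43.1 136.9]
 [ 38.8  92.3]
 [-46.5 106.7]
 [ 18.4 112.2]
 [ -2.4 113.4]]
finger [[ 11.9 122.2]
 [ -8.6 123.5]]
```

The block is pitched nose-up by about 9°, and its centre is about 3 mm forward of the TCP, so its front caught the slot rim. I'll level it by pitching the tool and shift it back.

Call:
drive_tool:
  steps:
    - [0.037,-0.07,0,0,0,0,0.02]
    - [0.037,-0.07,0,0.001,0.001,0,0.02]
    - [0,0,0,0,0,0,0.02]
    - [0,0,0,0,0,0,0.02]

```text
t: 24.87
eef_pos: [0.6202, 0.1536, 0.1134]
tcp_rot: [0.41, 0.577, -0.317, 0.631]
wrist_force: [0.2, -0.5, -3.3]
opening: 0.0337
```

Run:
```python
from h import *
go(624.7,154,-62)
c=cam("side"); crop(c,"s11.png",160,140,250,215,8)
```

```text
t 24.87 tcp [620.2 153.6 113.4] xax [ 0.133  0.073 -0.988] jaw yaw -62.04 deg open 33.7 F [ 0.2 -0.5 -3.3] q [0.02 0.3  1.65 0.08 1.06 1.07]
shift xy mm 4.5 0.4
turn rad 0.001 or -3.141
```

View pics/s11.png

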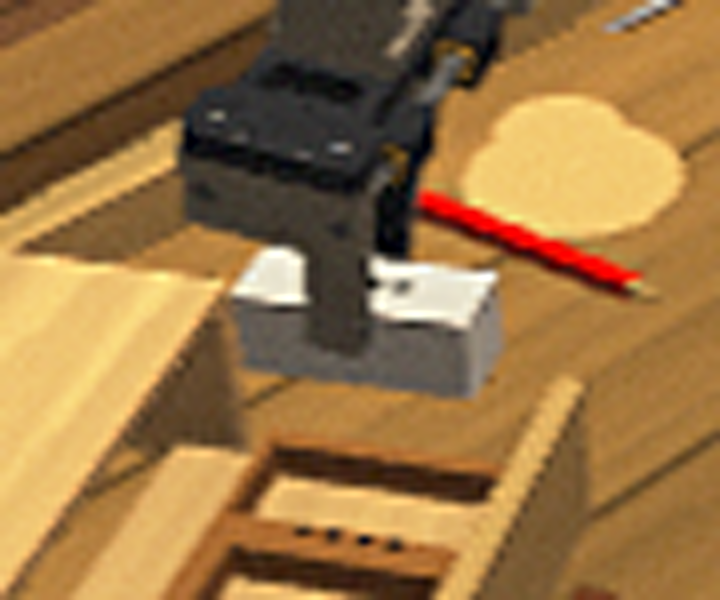

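Run:
```python
from h import *
c=cam("side"); o=bot.get_obs(); tcp=o["eef_pos"][:2]*1000
pts=np.array([(235,293),(472,326),(248,365),(470,397)])/8+[160-.4,140-.4]
P=vplane(c,pts,tcp,17); print(P.round(1),P.mean(0),o["eef_pos"])
pts=np.array([(235,568-40),(455,548)])/8+[160-.4,140-.4]
# slot d floor/rim: near-edge of rib between c and d  (y=-93+22=-71): rim points front/back
S=np.array([(258,492),(455,520)])/8+[160-.4,140-.4]
s=np.array([578.0,234.6])-93*ey
print("slot d near edge rel slot centre",vplane(c,S,s,22).round(1))
```

```text
[[ 37.6 125. ]
 [-52.1 125.2]
 [ 36.9  93.2]
 [-48.7  93.5]] [ -6.57916976 109.22489687] [0.6227317  0.15403675 0.11541476]
slot d near edge rel slot centre [[ 40.3  37. ]
 [-38.   38.3]]
```

Call:
drive_tool:
  steps:
    - [0,0,0,0.005,0.002,-0.01,0.02]
    - [0,0,0,0,0,-0.03,0.02]
    - [0,0,0,0,0,-0.015,0.02]
    - [0,0,0,0,0,0,0.02]
    - [0,0,0,0,0,0,0.02]

```text
t: 25.38
eef_pos: [0.6274, 0.1564, 0.0597]
tcp_rot: [0.41, 0.576, -0.316, 0.632]
wrist_force: [-0.3, -0.0, -2.1]
opening: 0.0337
```

Run:
```python
from h import *
go(627.9,155.8,-62)
c=cam("side"); crop(c,"s12.png",170,160,250,225,10)
```

```text
t 25.38 tcp [627.4 156.4  59.7] xax [ 0.137  0.074 -0.988] jaw yaw -61.98 deg open 33.7 F [-0.3 -0.  -2.1] q [0.02 0.39 1.66 0.09 0.96 1.06]
shift xy mm 0.5 -0.6
turn rad -0.000 or 3.141
```

View pics/s12.png

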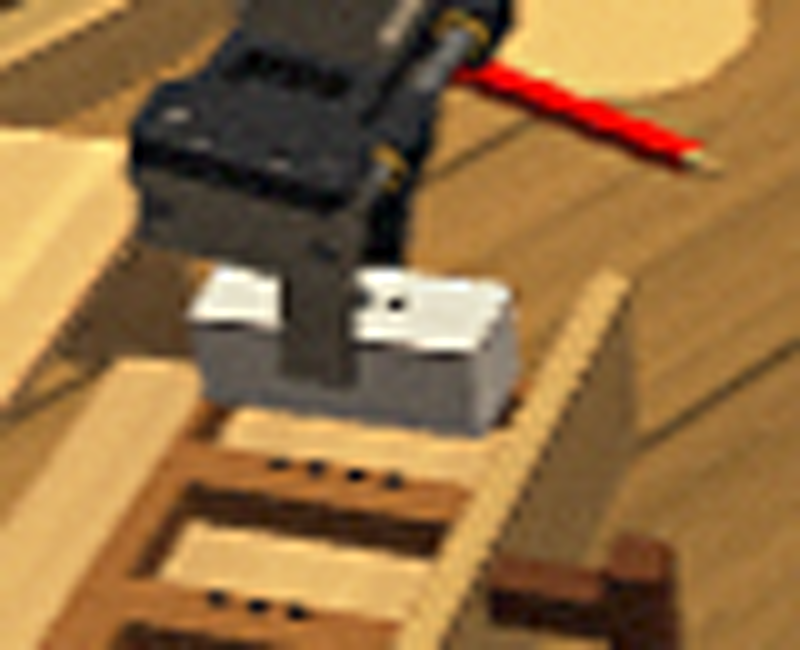

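Call:
drive_tool:
  steps:
    - [0,0,0,0,0,-0.01,0.02]
    - [0,0,0,0,0,-0.008,0.02]
    - [0,0,0,0,0,-0.006,0.02]
    - [0,0,0,0,0,0,0.02]
    - [0,0,0,0,0,0,0.02]

```text
t: 25.85
eef_pos: [0.6273, 0.1562, 0.0365]
tcp_rot: [0.411, 0.576, -0.315, 0.633]
wrist_force: [0.1, -0.3, -3.0]
opening: 0.034
```

Run:
```python
from h import *
go(627.9,155.8,-62)
c=cam("side"); crop(c,"s13.png",170,160,250,225,10)
```

```text
t 25.85 tcp [627.3 156.2  36.5] xax [ 0.138  0.074 -0.988] jaw yaw -62.00 deg open 34.0 F [ 0.1 -0.3 -3. ] q [0.02 0.42 1.67 0.09 0.92 1.05]
shift xy mm 0.6 -0.4
turn rad -0.000 or 3.142
```

View pics/s13.png

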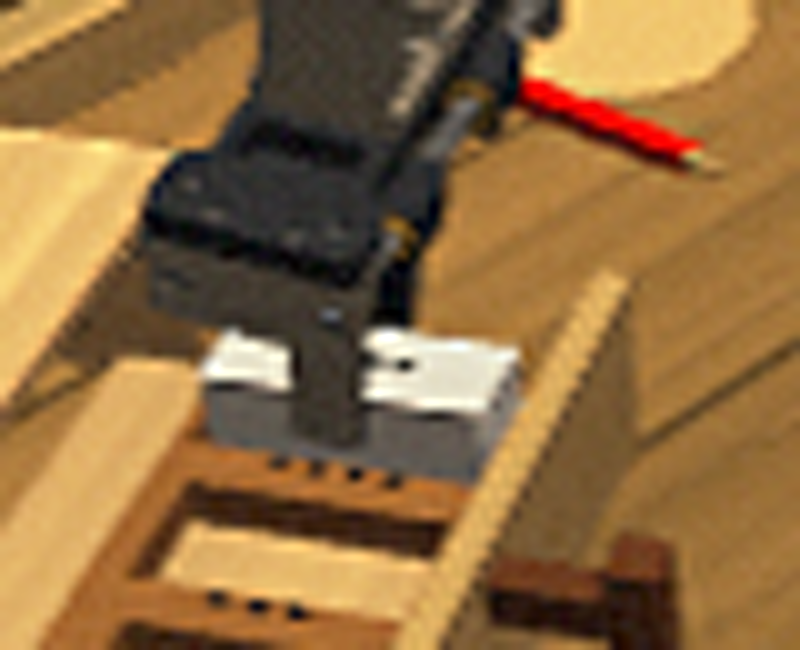

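Block d is in the slot, level and with no contact force. I'll release.

Call:
drive_tool:
  steps:
    - [0,0,0,0,0,0,0.044]
    - [0,0,0,0,0,0,0.044]
    - [0,0,0,0,0,0,0.044]
    - [0,0,0,0,0,0.01,0.044]
    - [0,0,0,0,0,0.03,0.044]
    - [0,0,0,0,0,0.03,0.0919]
    - [-0.037,0.07,0,0,0,0.03,0.0919]
    - [-0.037,0.07,0,-0.01,-0.03,0.03,0.0919]
    - [0,0,0,-0.01,-0.035,0.02,0.0919]
    - [0,0,0,-0.01,-0.035,0,0.0919]
    - [0,0,0,-0.01,-0.035,0,0.0919]
    - [0,0,0,-0.01,-0.035,0,0.0919]

```text
t: 26.9
eef_pos: [0.5784, -0.0139, 0.188]
tcp_rot: [0.364, 0.605, -0.364, 0.607]
wrist_force: [-0.1, -0.1, -0.0]
opening: 0.0884
```

Call:
drive_tool:
  steps:
    - [0,0,0,-0.01,-0.035,0,0.0919]
    - [0,0,0,-0.01,-0.035,0,0.0919]
    - [0,0,0,0,0,0,0.0919]
    - [0,0,0,0,0,0,0.0919]

```text
t: 27.23
eef_pos: [0.5584, -0.0841, 0.1871]
tcp_rot: [0.365, 0.605, -0.365, 0.606]
wrist_force: [-0.1, 0.4, -0.2]
opening: 0.0918
```

Run:
```python
from h import *
go(561,-182,27.4-90)
c=cam("top"); crop(c,"t14.png",95,70,375,270,2.8)
print("silver"); show([r for r in rect(c,silver(c),.034,100) if r["n"]<500 and 380<r["c"][0]<700 and -300<r["c"][1]<300])
print("z46"); show([r for r in rect(c,silver(c),.046,100) if r["n"]<500 and 380<r["c"][0]<700 and 60<r["c"][1]<300])
```

```text
t 27.23 tcp [558.4 -84.1 187.1] xax [ 0.002 -0.    -1.   ] jaw yaw -62.19 deg open 91.8 F [-0.1  0.4 -0.2] q [-0.36  0.15  1.66  0.    1.33  0.72]
shift xy mm 2.6 -97.9
turn rad -0.007 or 3.135
silver
px 338,233 n169 c(450,-188) mean(443,-189) 62x37 yaw 1.6
px 219,165 n368 c(627,155) mean(628,156) 94x37 yaw 27.4
z46
px 219,165 n368 c(625,154) mean(626,155) 94x37 yaw 27.4
```

View pics/t14.png

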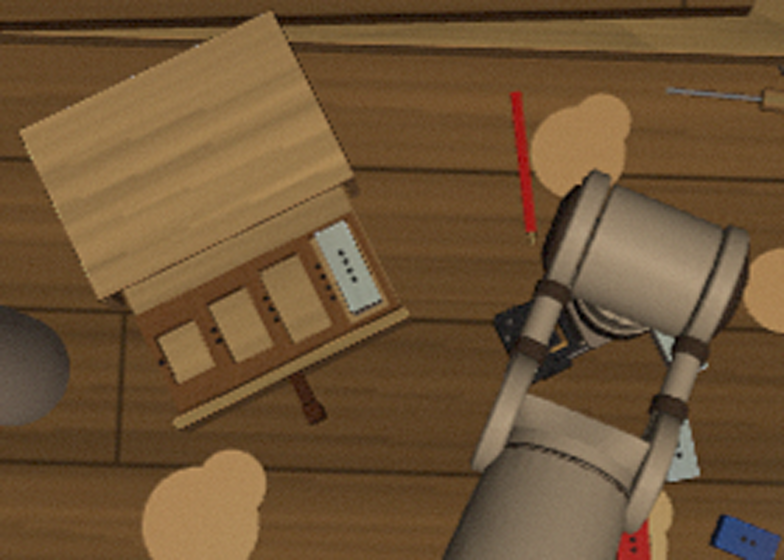

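Block d lies in slot d, at (347,265) in the crop, measured centre (625,154). Next is block c (three pips).

Call:
drive_tool:
  steps:
    - [0,0,0,0,-0.03,0,0.0919]
    - [0,0,0,0,-0.035,0,0.0919]
    - [0,0,0,0.002,-0.033,0,0.0919]
    - [0,0,0,0,0,-0.03,0.0919]
    - [0,0,0,0,0,-0.04,0.0919]
    - [0,0,0,0,0,-0.03,0.0919]
    - [0,0,0,0,0,0,0.0919]
    - [0,0,0,0,0,0,0.0919]

```text
t: 27.95
eef_pos: [0.5598, -0.1786, 0.0849]
tcp_rot: [0.364, 0.608, -0.364, 0.605]
wrist_force: [-0.1, -0.6, 0.2]
opening: 0.0918
```

Run:
```python
from h import *
go(561,-182,-62.6)
c=cam("side"); crop(c,"s15.png",200,130,370,230,4)
print((proj(c,[[.561,-.182,.034]])-[200,130])*4)
```

```text
t 27.95 tcp [ 559.8 -178.6   84.9] xax [-0.003  0.002 -1.   ] jaw yaw -61.89 deg open 91.8 F [-0.1 -0.6  0.2] q [-0.51  0.32  1.67  0.    1.15  0.57]
shift xy mm 1.2 -3.4
turn rad -0.012 or 3.129
[[368.75560266 126.38406362]]
```

View pics/s15.png

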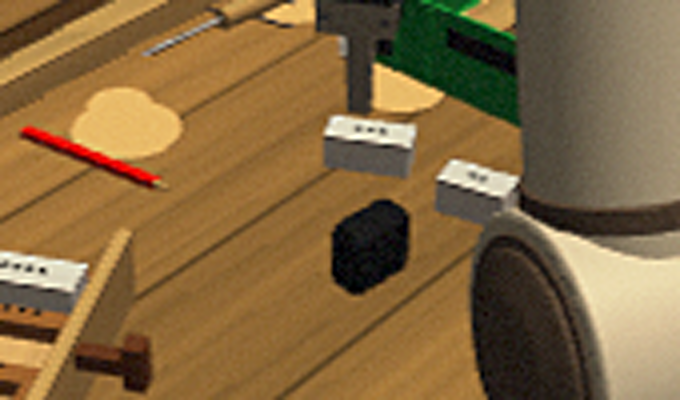

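Block c (three pips) is at (371,131), within calibration of its prediction. I'll grip it.

Call:
drive_tool:
  steps:
    - [0,0,-0.012,0.001,-0.003,-0.03,0.0919]
    - [0,0,0,0,0,-0.038,0.0919]
    - [0,0,0,0,0,0,0.0919]
    - [0,0,0,0,0,0,0.05]
    - [0,0,0,0,0,0,0.02]
    - [0,0,0,0,0,0,0.02]
    - [0,0,0,0,0,0,0.02]
    - [0,0,0,0,0,0,0.02]
    - [0,0,0,0,0,0,0.02]
    - [0,0,0,0,0,0,0.02]
    - [0,0,0,0,0,0,0.02]
    - [0,0,0,0,0,0,0.02]

```text
t: 29.0
eef_pos: [0.5611, -0.1833, 0.0179]
tcp_rot: [0.368, 0.604, -0.368, 0.604]
wrist_force: [-1.8, 2.7, 1.9]
opening: 0.0341
```

Call:
drive_tool:
  steps:
    - [0,0,0,0,0,0,0.02]
    - [0,0,0,0,0,0,0.02]
    - [0,0,0,0,0,0,0.02]

```text
t: 29.25
eef_pos: [0.5611, -0.1833, 0.0178]
tcp_rot: [0.368, 0.604, -0.368, 0.604]
wrist_force: [-2.2, 2.0, 1.1]
opening: 0.0337
```

Run:
```python
from h import *
go(592.5,207.2,-62)
```

```text
t 29.25 tcp [ 561.1 -183.3   17.8] xax [-0.001  0.    -1.   ] jaw yaw -62.69 deg open 33.7 F [-2.2  2.   1.1] q [-0.52  0.42  1.69  0.    1.03  0.57]
shift xy mm 31.4 390.5
turn rad 0.012 or -3.130
```

Call:
drive_tool:
  steps:
    - [0,0,0,0,0,0.02,0.02]
    - [0,0,0,0,0,0.04,0.02]
    - [0,0,0,0,0,0.04,0.02]
    - [0,0,0,0,0,0.03,0.02]
    - [0,0,0.002,0.003,0.025,0,0.02]
    - [0,0,0.002,0.003,0.035,0,0.02]
    - [0,0,0.002,0.003,0.035,0,0.02]
    - [0,0,0.002,0.003,0.035,0,0.02]
    - [0,0,0.002,0.003,0.035,0,0.02]
    - [0,0,0.002,0.003,0.035,0,0.02]
    - [0,0,0,0.003,0.035,0,0.02]
    - [0,0,0,0.003,0.035,0,0.02]

```text
t: 30.25
eef_pos: [0.5847, 0.0881, 0.1471]
tcp_rot: [0.364, 0.606, -0.364, 0.606]
wrist_force: [0.4, -0.9, -2.2]
opening: 0.0336
```

Call:
drive_tool:
  steps:
    - [0,0,0,0.003,0.035,0,0.02]
    - [0,0,0,0.003,0.035,0,0.02]
    - [0,0,0,0.001,0.03,0,0.02]
    - [0,0,0,0,0.02,0,0.02]
    - [0,0,0,0,0,0,0.02]
    - [0,0,0,0,0,0,0.02]

```text
t: 30.75
eef_pos: [0.5917, 0.2071, 0.1469]
tcp_rot: [0.363, 0.607, -0.364, 0.606]
wrist_force: [1.1, -0.6, -2.1]
opening: 0.0338
```

Run:
```python
from h import *
go(592.5,207.2,-62)
c=cam("side"); crop(c,"s16.png",150,140,250,225,8)
```

```text
t 30.75 tcp [591.7 207.1 146.9] xax [-0.001 -0.001 -1.   ] jaw yaw -61.87 deg open 33.8 F [ 1.1 -0.6 -2.1] q [ 0.14  0.35  1.51 -0.    1.29  1.22]
shift xy mm 0.8 0.1
turn rad -0.002 or 3.139
```

View pics/s16.png

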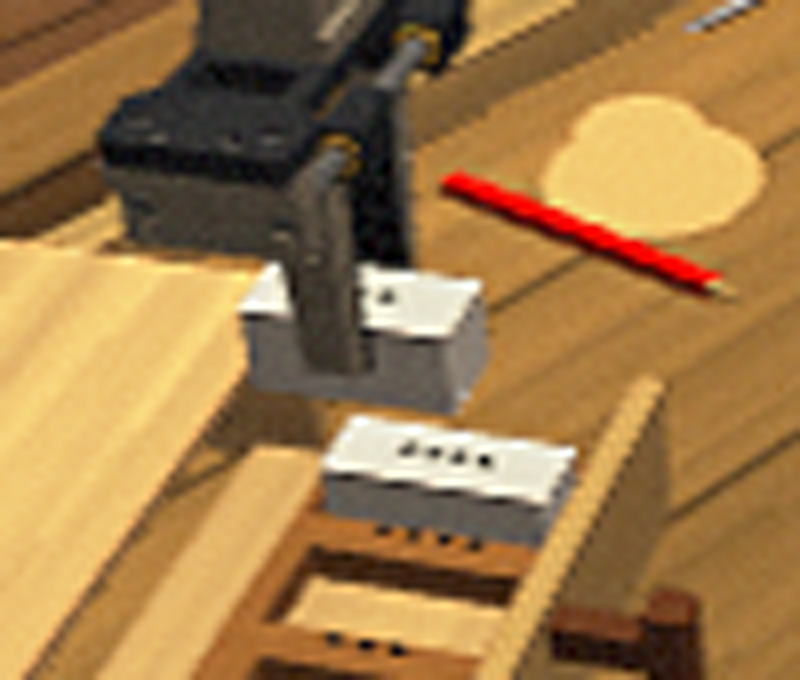

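Run:
```python
from h import *
c=cam("side"); o=bot.get_obs(); tcp=o["eef_pos"][:2]*1000
pts=np.array([(242,312),(452,340),(252,386),(457,413)])/8+[150-.4,140-.4]
P=vplane(c,pts,tcp,17); print(P.round(1),P.mean(0),o["eef_pos"])
```

```text
[[ 37.  158.2]
 [-38.3 159.1]
 [ 38.1 127.1]
 [-36.8 128.7]] [-4.38065484e-03  1.43272446e+02] [0.59206476 0.20552819 0.14724351]
```

Block c is level and centred in the jaws, at (350,330) in the crop. I'll lower it.

Call:
drive_tool:
  steps:
    - [0,0,0,0.001,0.002,-0.03,0.02]
    - [0,0,0,0,0,-0.035,0.02]
    - [0,0,0,0,0,-0.02,0.02]
    - [0,0,0,0,0,0,0.02]
    - [0,0,0,0,0,0,0.02]

```text
t: 31.27
eef_pos: [0.5924, 0.2071, 0.0619]
tcp_rot: [0.364, 0.607, -0.365, 0.605]
wrist_force: [0.5, -0.0, -2.2]
opening: 0.0339
```

Run:
```python
from h import *
go(593.5,207.7,-62)
c=cam("side"); crop(c,"s17.png",150,160,250,235,8)
```

```text
t 31.27 tcp [592.4 207.1  61.9] xax [-0.003 -0.001 -1.   ] jaw yaw -62.09 deg open 33.9 F [ 0.5 -0.  -2.2] q [ 0.14  0.45  1.56 -0.    1.14  1.23]
shift xy mm 1.1 0.6
turn rad 0.002 or -3.140
```

View pics/s17.png

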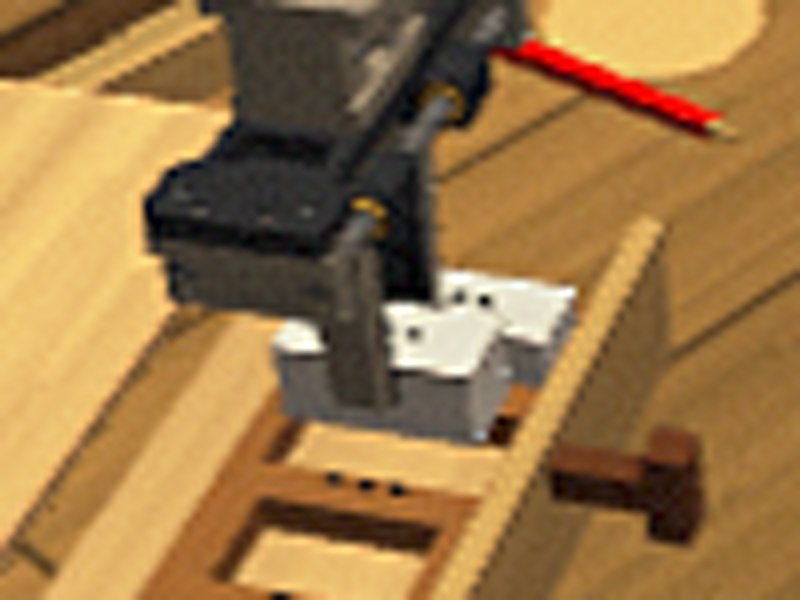

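Call:
drive_tool:
  steps:
    - [0,0,0,0.001,0.0005,-0.012,0.02]
    - [0,0,0,0,0,-0.01,0.02]
    - [0,0,0,0,0,-0.007,0.02]
    - [0,0,0,0,0,0,0.02]
    - [0,0,0,0,0,0,0.02]

```text
t: 31.73
eef_pos: [0.5937, 0.209, 0.0332]
tcp_rot: [0.364, 0.607, -0.364, 0.606]
wrist_force: [1.2, 0.6, -2.8]
opening: 0.0336
```

Run:
```python
from h import *
go(593.5,207.7,-62)
c=cam("side"); crop(c,"s18.png",150,160,250,235,8)
```

```text
t 31.73 tcp [593.7 209.   33.2] xax [-0.001 -0.    -1.   ] jaw yaw -61.99 deg open 33.6 F [ 1.2  0.6 -2.8] q [0.15 0.49 1.57 0.   1.09 1.23]
shift xy mm -0.2 -1.3
turn rad -0.000 or 3.141
```

View pics/s18.png

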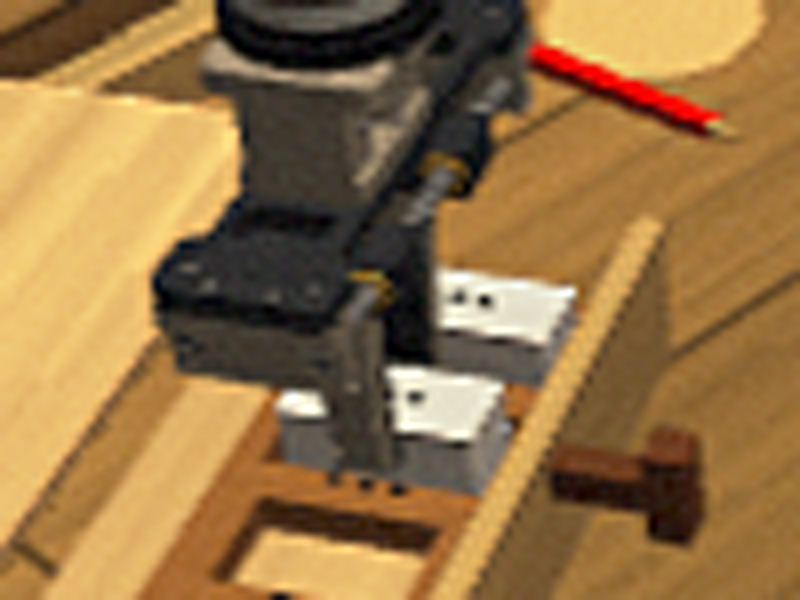

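Block c is in its slot, with its bottom about 15 mm above the bench. I'll release, rise and head for block b.

Call:
drive_tool:
  steps:
    - [0,0,0,0,0,0,0.044]
    - [0,0,0,0,0,0,0.044]
    - [0,0,0,0,0,0,0.044]
    - [0,0,0,0,0,0.01,0.044]
    - [0,0,0,0,0,0.03,0.044]
    - [0,0,0,0,0,0.03,0.044]
    - [0,0,0,0,0,0.035,0.0919]
    - [0,0,0,-0.01,-0.025,0.035,0.0919]
    - [0,0,0,-0.015,-0.035,0.02,0.0919]
    - [0,0,0,-0.015,-0.035,0,0.0919]
    - [0,0,0,-0.015,-0.035,0,0.0919]
    - [0,0,0,-0.015,-0.035,0,0.0919]

```text
t: 32.78
eef_pos: [0.525, 0.0452, 0.1932]
tcp_rot: [0.364, 0.605, -0.364, 0.607]
wrist_force: [0.4, -0.3, -0.2]
opening: 0.0815
```

Call:
drive_tool:
  steps:
    - [0,0,-0.04,-0.012,-0.035,0,0.0919]
    - [0,0,-0.05,-0.012,-0.035,0,0.0919]
    - [0,0,-0.05,-0.012,-0.035,0,0.0919]
    - [0,0,-0.05,-0.012,-0.035,0,0.0919]
    - [0,0,-0.05,-0.01,-0.03,0,0.0919]
    - [0,0,-0.04,0,0,0,0.0919]
    - [0,0,0,0,0,0,0.0919]

```text
t: 33.37
eef_pos: [0.4671, -0.1252, 0.1925]
tcp_rot: [0.447, 0.548, -0.446, 0.549]
wrist_force: [-0.4, -0.1, -0.3]
opening: 0.0919
```

Run:
```python
from h import *
go(450,-184,12.2-90)
c=cam("top"); crop(c,"t19.png",95,70,375,270,2.8)
print("silver"); show([r for r in rect(c,silver(c),.034,80) if r["n"]<500 and 380<r["c"][0]<700 and -300<r["c"][1]<60])
print("z46"); show([r for r in rect(c,silver(c),.046,100) if r["n"]<500 and 380<r["c"][0]<700 and 60<r["c"][1]<300])
```

```text
t 33.37 tcp [ 467.1 -125.2  192.5] xax [ 0.002 -0.001 -1.   ] jaw yaw -78.29 deg open 91.9 F [-0.4 -0.1 -0.3] q [-0.51 -0.07  1.87  0.    1.33  0.85]
shift xy mm -17.1 -58.8
turn rad 0.009 or -3.133
silver
px 338,237 n89 c(431,-188) mean(431,-187) 37x25 yaw -88.4
z46
px 199,175 n314 c(595,209) mean(595,209) 79x37 yaw 28.4
px 219,165 n367 c(625,154) mean(626,154) 94x37 yaw 27.4
```

View pics/t19.png

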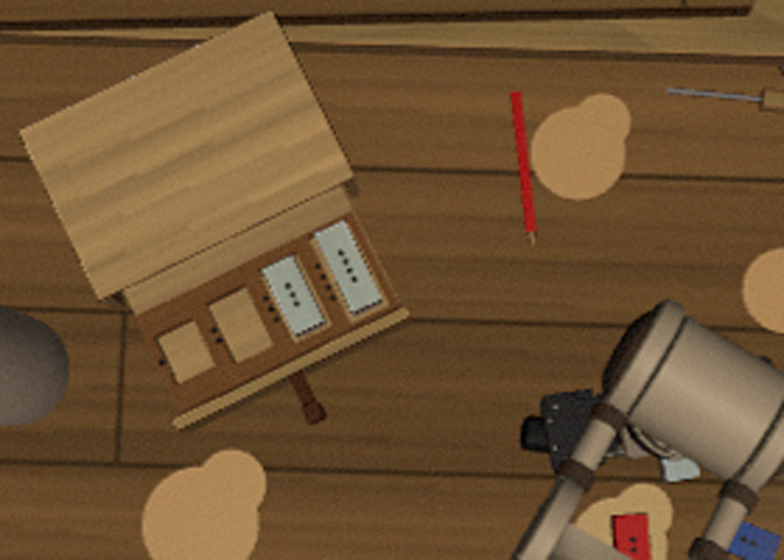

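Block c is in slot c, measured at (595,209). Block b is at about (680,467) in the crop, partly hidden by the wrist. A red look-alike is close by at (632,530), so I'll approach with a narrower opening.

Call:
drive_tool:
  steps:
    - [0,0,0.009,-0.009,-0.03,0,0.058]
    - [0,0,0,-0.008,-0.029,0,0.058]
    - [0,0,0,0,0,-0.03,0.058]
    - [0,0,0,0,0,-0.04,0.058]
    - [0,0,0,0,0,-0.03,0.058]
    - [0,0,0,0,0,0,0.058]
    - [0,0,0,0,0,0,0.058]

```text
t: 34.0
eef_pos: [0.4498, -0.181, 0.0907]
tcp_rot: [0.442, 0.553, -0.442, 0.551]
wrist_force: [-0.1, -0.1, 0.9]
opening: 0.058
```

Run:
```python
from h import *
go(450,-184,12.2-90)
c=cam("side"); crop(c,"s20.png",220,130,400,230,4)
print((proj(c,[[.450,-.184,.034]])-[220,130])*4)
```

```text
t 34.00 tcp [ 449.8 -181.    90.7] xax [-0.003  0.002 -1.   ] jaw yaw -77.39 deg open 58.0 F [-0.1 -0.1  0.9] q [-0.63  0.06  1.96  0.    1.12  0.72]
shift xy mm 0.2 -3.0
turn rad -0.007 or 3.134
[[396.13653975 173.42619604]]
```

View pics/s20.png

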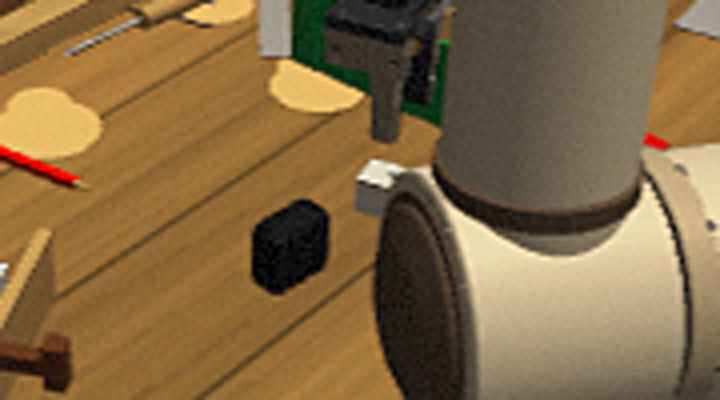

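Block b's far end shows at (372,185), unchanged from the earlier view. I'll grip it.

Call:
drive_tool:
  steps:
    - [0,0,-0.007,0,-0.003,-0.035,0.058]
    - [0,0,0,0,0,-0.037,0.058]
    - [0,0,0,0,0,0,0.058]
    - [0,0,0,0,0,0,0.02]
    - [0,0,0,0,0,0,0.02]
    - [0,0,0,0,0,0,0.02]
    - [0,0,0,0,0,0,0.02]
    - [0,0,0,0,0,0,0.02]
    - [0,0,0,0,0,0,0.02]
    - [0,0,0,0,0,0,0.02]
    - [0,0,0,0,0,0,0.02]
    - [0,0,0,0,0,0,0.02]

```text
t: 35.05
eef_pos: [0.4522, -0.1864, 0.022]
tcp_rot: [0.445, 0.548, -0.444, 0.551]
wrist_force: [-0.5, 2.2, 8.4]
opening: 0.0337
```

Run:
```python
from h import *
go(563.4,262,-62)
```

```text
t 35.05 tcp [ 452.2 -186.4   22. ] xax [ 0.004 -0.002 -1.   ] jaw yaw -77.92 deg open 33.7 F [-0.5  2.2  8.4] q [-0.64  0.19  1.98  0.    0.97  0.72]
shift xy mm 111.2 448.4
turn rad 0.278 or -2.864
```

Call:
drive_tool:
  steps:
    - [0,0,0,0,0,0.02,0.02]
    - [0,0,0,0,0,0.04,0.02]
    - [0,0,0,0,0,0.04,0.02]
    - [0,0,0,0,0,0.03,0.02]
    - [0,0,0.025,0.008,0.025,0,0.02]
    - [0,0,0.025,0.008,0.033,0,0.02]
    - [0,0,0.025,0.008,0.033,0,0.02]
    - [0,0,0.025,0.008,0.033,0,0.02]
    - [0,0,0.025,0.008,0.033,0,0.02]
    - [0,0,0.025,0.008,0.033,0,0.02]
    - [0,0,0.025,0.008,0.033,0,0.02]
    - [0,0,0.025,0.008,0.033,0,0.02]

```text
t: 36.05
eef_pos: [0.5147, 0.0722, 0.1504]
tcp_rot: [0.387, 0.591, -0.387, 0.592]
wrist_force: [0.8, -0.9, -1.6]
opening: 0.0337
```

Call:
drive_tool:
  steps:
    - [0,0,0.025,0.008,0.033,0,0.02]
    - [0,0,0.025,0.008,0.033,0,0.02]
    - [0,0,0.025,0.008,0.033,0,0.02]
    - [0,0,0,0.008,0.033,0,0.02]
    - [0,0,0,0.008,0.033,0,0.02]
    - [0,0,0,0.007,0.033,0,0.02]
    - [0,0,0,0,0.027,0,0.02]
    - [0,0,0,0,0,0,0.02]
    - [0,0,0,0,0,0,0.02]

```text
t: 36.8
eef_pos: [0.5611, 0.2967, 0.1499]
tcp_rot: [0.364, 0.606, -0.364, 0.606]
wrist_force: [-0.3, -0.4, -2.3]
opening: 0.0334
```

Run:
```python
from h import *
go(563.4,262,-62)
c=cam("side"); crop(c,"s21.png",140,140,240,225,8)
```

```text
t 36.80 tcp [561.1 296.7 149.9] xax [ 0.001 -0.    -1.   ] jaw yaw -62.01 deg open 33.4 F [-0.3 -0.4 -2.3] q [ 0.3   0.36  1.48 -0.    1.3   1.38]
shift xy mm 2.3 -34.7
turn rad 0.000 or -3.141
```

View pics/s21.png

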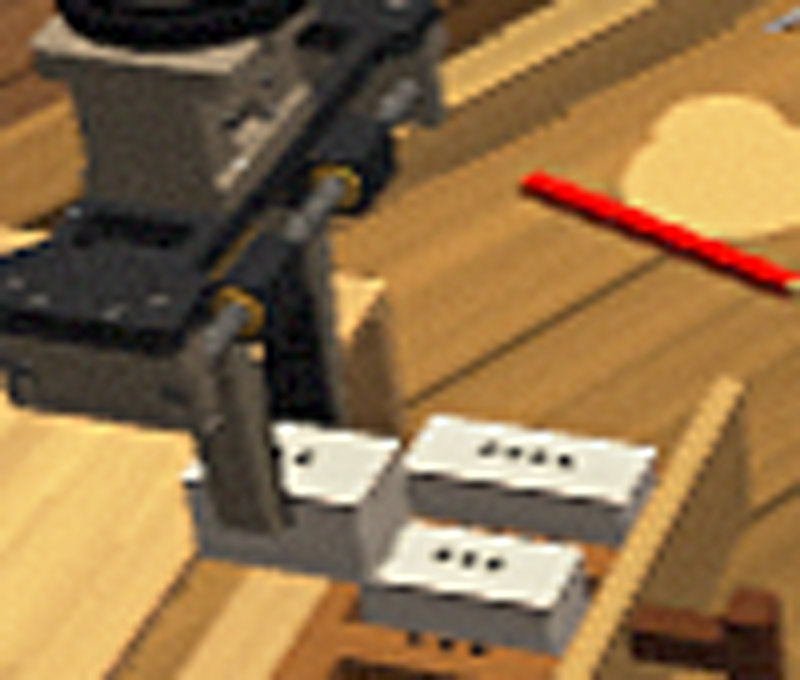

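Run:
```python
from h import *
c=cam("side"); o=bot.get_obs(); tcp=o["eef_pos"][:2]*1000
pts=np.array([(190,478),(350,505),(203,553),(362,580)])/8+[140-.4,140-.4]
P=vplane(c,pts,tcp,17); print(P.round(1),P.mean(0),o["eef_pos"])
pts=np.array([(222,525),(285,527)])/8+[140-.4,140-.4]
print("finger tip at outer",vplane(c,pts,tcp,35).round(1),vplane(c,pts,tcp,17).round(1))
```

```text
[[ 25.2 158.2]
 [-28.7 157.5]
 [ 26.4 127.6]
 [-28.3 127.2]] [ -1.34010989 142.62436608] [0.56130835 0.2948432  0.14968111]
finger tip at outer [[  5.9 157.2]
 [-15.6 160.5]] [[ 17.4 140.8]
 [ -4.7 144.2]]
```

Block b is level with its centre about 2 mm forward of the TCP. I'll move back over slot b and lower.

Call:
drive_tool:
  steps:
    - [0,0,0,0.004,-0.032,0,0.02]
    - [0,0,0,0,0,-0.03,0.02]
    - [0,0,0,0,0,-0.03,0.02]
    - [0,0,0,0,0,-0.02,0.02]
    - [0,0,0,0,0,0,0.02]
    - [0,0,0,0,0,0,0.02]

```text
t: 37.4
eef_pos: [0.5646, 0.2621, 0.0687]
tcp_rot: [0.365, 0.606, -0.366, 0.605]
wrist_force: [0.4, -0.8, -1.0]
opening: 0.0333
```

Run:
```python
from h import *
go(565.2,262.9,-62)
c=cam("side"); crop(c,"s22.png",140,160,240,245,8)
```

```text
t 37.40 tcp [564.6 262.1  68.7] xax [-0.002 -0.001 -1.   ] jaw yaw -62.25 deg open 33.3 F [ 0.4 -0.8 -1. ] q [ 0.24  0.43  1.57 -0.    1.15  1.33]
shift xy mm 0.6 0.8
turn rad 0.004 or -3.137
```

View pics/s22.png

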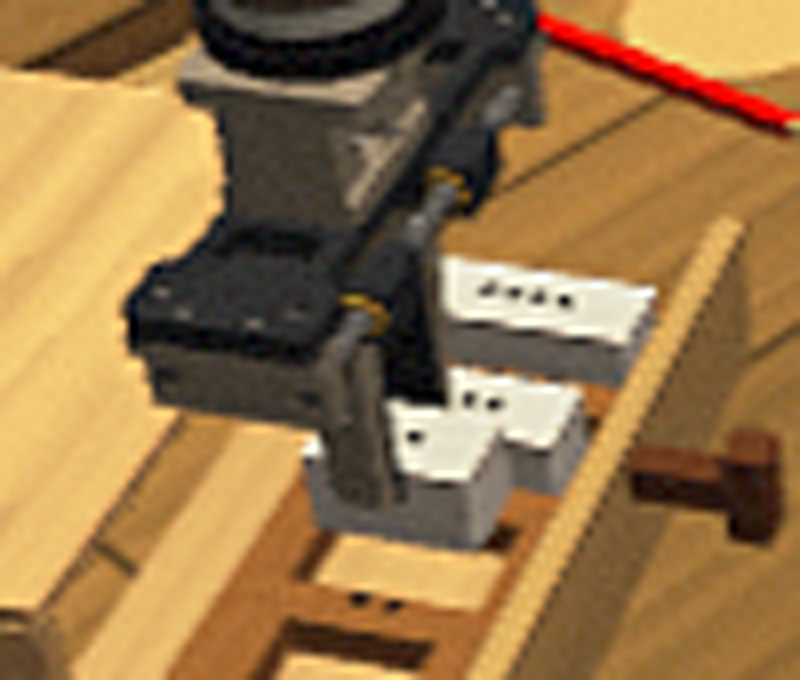

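Call:
drive_tool:
  steps:
    - [0,0,0,0.0005,0.001,-0.014,0.02]
    - [0,0,0,0,0,-0.011,0.02]
    - [0,0,0,0,0,-0.007,0.02]
    - [0,0,0,0,0,0,0.02]
    - [0,0,0,0,0,0,0.02]

```text
t: 37.87
eef_pos: [0.5652, 0.2644, 0.0365]
tcp_rot: [0.365, 0.606, -0.365, 0.605]
wrist_force: [0.4, -0.0, -1.2]
opening: 0.0336
```

Run:
```python
from h import *
go(565.2,262.9,-62)
c=cam("side"); crop(c,"s23.png",140,160,240,245,8)
```

```text
t 37.87 tcp [565.2 264.4  36.5] xax [-0.002 -0.    -1.   ] jaw yaw -62.16 deg open 33.6 F [ 0.4 -0.  -1.2] q [ 0.24  0.47  1.58 -0.    1.09  1.33]
shift xy mm 0.0 -1.5
turn rad 0.003 or -3.139
```

View pics/s23.png

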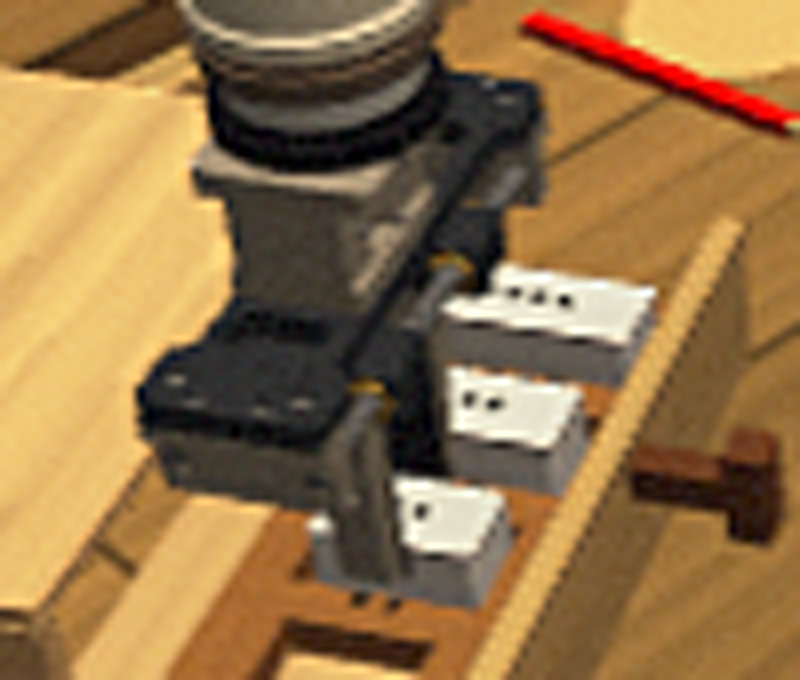

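Block b is in its slot. I'll release and back off for a top view.

Call:
drive_tool:
  steps:
    - [0,0,0,0,0,0,0.044]
    - [0,0,0,0,0,0,0.044]
    - [0,0,0,0,0,0,0.044]
    - [0,0,0,0,0,0.01,0.044]
    - [0,0,0,0,0,0.03,0.044]
    - [0,0,0,0,0,0.03,0.044]
    - [0,0,0,0,0,0.03,0.044]
    - [0,0,0,-0.01,-0.025,0.02,0.0919]
    - [0,0,0,-0.012,-0.035,0.01,0.0919]
    - [0,0,0,-0.012,-0.035,0,0.0919]
    - [0,0,0,-0.012,-0.035,0,0.0919]
    - [0,0,0,-0.012,-0.035,0,0.0919]

```text
t: 38.92
eef_pos: [0.5075, 0.0982, 0.1688]
tcp_rot: [0.365, 0.605, -0.364, 0.607]
wrist_force: [0.6, -0.3, 0.5]
opening: 0.0751
```

Call:
drive_tool:
  steps:
    - [0,0,0,-0.012,-0.035,0,0.0919]
    - [0,0,0,-0.012,-0.035,0,0.0919]
    - [0,0,0,-0.012,-0.035,0,0.0919]
    - [0,0,0,0,-0.03,0,0.0919]
    - [0,0,0,0,0,0,0.0919]
    - [0,0,0,0,0,0,0.0919]

```text
t: 39.42
eef_pos: [0.4722, -0.0366, 0.1684]
tcp_rot: [0.366, 0.604, -0.366, 0.606]
wrist_force: [0.9, -0.4, -0.2]
opening: 0.0919
```

Run:
```python
from h import *
go(473.1,180.5,-62)
c=cam("top"); crop(c,"t24.png",95,70,495,290,2)
L=[r for r in rect(c,silver(c),.046,100) if r["n"]<500 and 380<r["c"][0]<700 and 60<r["c"][1]<300]; show(L)
base=np.array([578.0,234.6])
for r in L:
    d=np.array(r["c"])-base; print((d@ex).round(1),(d@ey).round(1))
c=cam("side"); crop(c,"s24.png",80,100,380,270,2.6)
```

```text
t 39.42 tcp [472.2 -36.6 168.4] xax [ 0.002 -0.    -1.   ] jaw yaw -62.35 deg open 91.9 F [ 0.9 -0.4 -0.2] q [-0.33 -0.07  1.93  0.    1.28  0.75]
shift xy mm 0.9 217.1
turn rad 0.006 or -3.136
px 180,185 n264 c(564,263) mean(564,263) 65x38 yaw 26.5
px 199,175 n315 c(595,209) mean(595,209) 79x37 yaw 28.4
px 219,165 n367 c(625,154) mean(626,154) 94x37 yaw 27.4
0.7 31.3
2.6 -30.4
4.1 -93.1
```

View pics/t24.png

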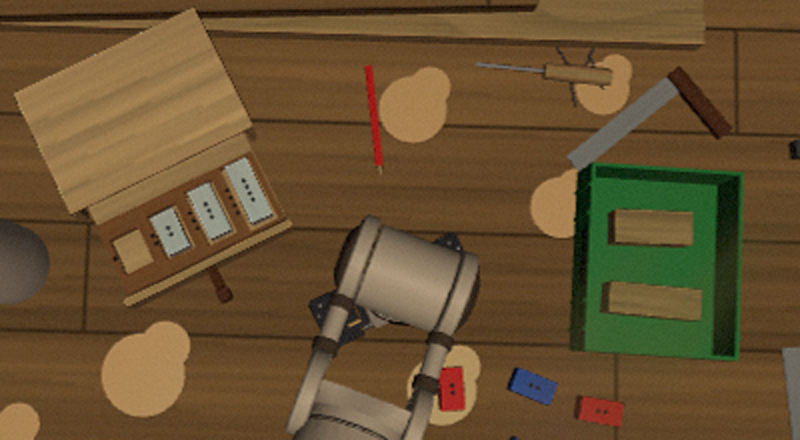

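View pics/s24.png

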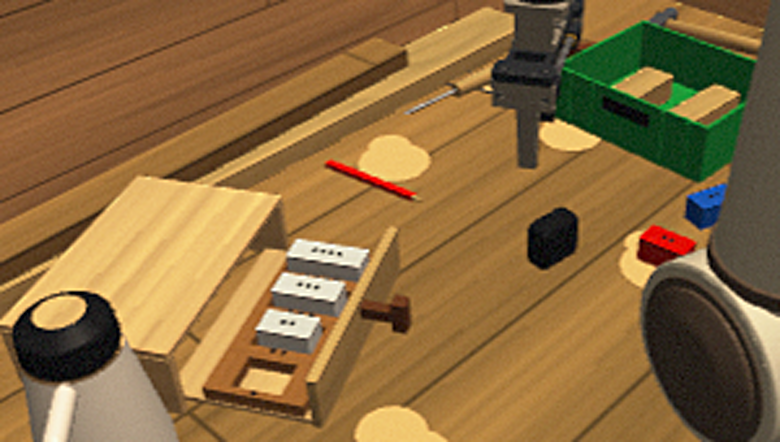

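All three blocks sit down in their slots, offset 0.7 to 4 mm along x and under 1 mm across. Both offcuts are in the crate, and the bystanders are in place. Now I'll shut the drawer by its pull.

Call:
drive_tool:
  steps:
    - [0,0,0,0,0.03,0,0.0919]
    - [0,0,0,0,0.035,0,0.0919]
    - [0,0,0,0,0.035,0,0.0919]
    - [0,0,0,0,0.035,0,0.0919]
    - [0,0,0,0,0.035,0,0.0919]
    - [0,0,0,0,0.03,0,0.0919]
    - [0,0,0,0,0.017,0,0.0919]
    - [0,0,0,0,0,0,0.0919]
    - [0,0,0,0,0,0,0.0919]

```text
t: 40.27
eef_pos: [0.4712, 0.1832, 0.1672]
tcp_rot: [0.364, 0.606, -0.364, 0.606]
wrist_force: [0.8, -0.5, 0.0]
opening: 0.0921
```

Run:
```python
from h import *
go(473.1,180.5,-62)
```

```text
t 40.27 tcp [471.2 183.2 167.2] xax [-0. -0. -1.] jaw yaw -61.93 deg open 92.1 F [ 0.8 -0.5  0. ] q [ 0.13  0.02  1.84 -0.    1.28  1.21]
shift xy mm 1.9 -2.7
turn rad -0.001 or 3.140
```

Call:
drive_tool:
  steps:
    - [0,0,0,0.002,-0.003,-0.03,0.0919]
    - [0,0,0,0,0,-0.035,0.0919]
    - [0,0,0,0,0,-0.035,0.0919]
    - [0,0,0,0,0,-0.02,0.0919]
    - [0,0,0,0,0,0,0.05]
    - [0,0,0,0,0,0,0.01]
    - [0,0,0,0,0,0,0.01]
    - [0,0,0,0,0,0,0.01]
    - [0,0,0,0,0,0,0.01]
    - [0,0,0,0,0,0,0.01]
    - [0,0,0,0,0,0,0.01]
    - [0,0,0,0,0,0,0.01]

```text
t: 41.27
eef_pos: [0.4741, 0.1786, 0.0477]
tcp_rot: [0.365, 0.605, -0.365, 0.606]
wrist_force: [-0.7, 0.7, 0.5]
opening: 0.0407
```

Call:
drive_tool:
  steps:
    - [0,0,0,0,0,0,0.01]
    - [0,0,0,0,0,0,0.01]
    - [0,0,0,0,0,0,0.01]
    - [0,0,0,0,0,0,0.01]
    - [0,0,0,0,0,0,0.01]

```text
t: 41.68
eef_pos: [0.4727, 0.1803, 0.0472]
tcp_rot: [0.366, 0.607, -0.365, 0.604]
wrist_force: [-3.3, 7.2, 2.1]
opening: 0.0178
```

Run:
```python
from h import *
go(602.2,249.2,-62)
```

```text
t 41.68 tcp [472.7 180.3  47.2] xax [-0.002  0.003 -1.   ] jaw yaw -62.19 deg open 17.8 F [-3.3  7.2  2.1] q [0.12 0.19 1.93 0.   1.03 1.21]
shift xy mm 129.5 68.9
turn rad 0.003 or -3.138
```

Call:
drive_tool:
  steps:
    - [0,0,0,0.005,0.0027,0,0.01]
    - [0,0,0,0.01,0.0053,0,0.01]
    - [0,0,0,0.012,0.0064,0,0.01]
    - [0,0,0,0.012,0.0064,0,0.01]
    - [0,0,0,0.012,0.0064,0,0.01]
    - [0,0,0,0.012,0.0064,0,0.01]
    - [0,0,0,0.012,0.0064,0,0.01]
    - [0,0,0,0.012,0.0064,0,0.01]
    - [0,0,0,0.012,0.0064,0,0.01]
    - [0,0,0,0.01,0.0053,0,0.01]
    - [0,0,0,0.009,0.0048,0,0.01]
    - [0,0,0,0.005,0.0027,0,0.01]

```text
t: 42.68
eef_pos: [0.5964, 0.2461, 0.0472]
tcp_rot: [0.365, 0.607, -0.365, 0.605]
wrist_force: [-4.6, 4.4, 4.9]
opening: 0.0174
```

Run:
```python
from h import *
go(602.2,249.2,-62)
```

```text
t 42.68 tcp [596.4 246.1  47.2] xax [-0.002  0.002 -1.   ] jaw yaw -62.14 deg open 17.4 F [-4.6  4.4  4.9] q [0.2  0.5  1.51 0.   1.13 1.29]
shift xy mm 5.8 3.1
turn rad 0.002 or -3.139
```

Call:
drive_tool:
  steps:
    - [0,0,0,0.003,0.0016,0,0.01]
    - [0,0,0,0.002,0.0011,0,0.01]
    - [0,0,0,0.002,0.001,0,0.01]
    - [0,0,0,0,0,0,0.01]
    - [0,0,0,0,0,0,0.01]

```text
t: 43.1
eef_pos: [0.603, 0.2496, 0.0472]
tcp_rot: [0.365, 0.607, -0.364, 0.605]
wrist_force: [-2.0, 4.9, 0.8]
opening: 0.0178
```

Run:
```python
from h import *
go(602.2,249.2,-62)
```

```text
t 43.10 tcp [603.  249.6  47.2] xax [-0.001  0.003 -1.   ] jaw yaw -62.15 deg open 17.8 F [-2.   4.9  0.8] q [0.21 0.52 1.49 0.   1.13 1.29]
shift xy mm -0.8 -0.4
turn rad 0.003 or -3.139
```

Call:
drive_tool:
  steps:
    - [0,0,0,0.002,0.001,0,0.01]
    - [0,0,0,0.002,0.001,0,0.01]
    - [0,0,0,0,0,0,0.01]

```text
t: 43.35
eef_pos: [0.6034, 0.2498, 0.0472]
tcp_rot: [0.362, 0.609, -0.367, 0.603]
wrist_force: [-17.6, -2.0, 13.2]
opening: 0.0179
```

Run:
```python
from h import *
go(602.2,249.2,-62)
```

```text
t 43.35 tcp [603.4 249.8  47.2] xax [-0.011 -0.002 -1.   ] jaw yaw -62.10 deg open 17.9 F [-17.6  -2.   13.2] q [0.21 0.53 1.48 0.   1.15 1.29]
shift xy mm -1.2 -0.6
turn rad 0.002 or -3.140
```

The drawer is against its stop: the force builds and it no longer moves. I'll back off the pressure, release and retreat.

Call:
drive_tool:
  steps:
    - [0,0,0,-0.003,-0.0015,0,0.01]
    - [0,0,0,0,0,0,0.0919]
    - [0,0,0,0,0,0,0.0919]
    - [0,0,0,0,0,0,0.0919]
    - [0,0,0,0,0,0,0.0919]
    - [0,0,0,0,0,0,0.0919]
    - [0,0,0,0,0,0.03,0.0919]
    - [0,0,0,0,0,0.04,0.0919]
    - [0,0,0,0,0,0.04,0.0919]
    - [0,0,0,-0.02,-0.03,0.03,0.0919]
    - [0,0,0,-0.02,-0.036,0,0.0919]
    - [0,0,0,-0.02,-0.036,0,0.0919]

```text
t: 44.35
eef_pos: [0.5482, 0.1491, 0.1869]
tcp_rot: [0.366, 0.604, -0.363, 0.608]
wrist_force: [1.0, -1.4, 0.4]
opening: 0.089
```

Call:
drive_tool:
  steps:
    - [0,0,0,-0.01,-0.036,0,0.0919]
    - [0,0,0,-0.01,-0.036,0,0.0919]
    - [0,0,0,-0.01,-0.036,0,0.0919]
    - [0,0,0,-0.01,-0.036,0,0.0919]
    - [0,0,0,0,-0.036,0,0.0919]
    - [0,0,0,0,0,0,0.0919]
    - [0,0,0,0,0,0,0.0919]

```text
t: 44.93
eef_pos: [0.5071, -0.0319, 0.1841]
tcp_rot: [0.366, 0.605, -0.366, 0.605]
wrist_force: [0.2, -0.2, 0.1]
opening: 0.0919
```

Run:
```python
from h import *
st()
c=cam("top"); cv2.imwrite("pics/t25.png",cv2.resize(c["image"][:,:,::-1],(800,600))); crop(c,"t25b.png",95,70,245,220,5)
c=cam("side"); crop(c,"s25.png",80,100,380,270,2.6)
```

```text
t 44.93 tcp [507.1 -31.9 184.1] xax [ 0.001  0.    -1.   ] jaw yaw -62.38 deg open 91.9 F [ 0.2 -0.2  0.1] q [-0.3   0.01  1.82  0.    1.31  0.79]
```

View pics/t25.png

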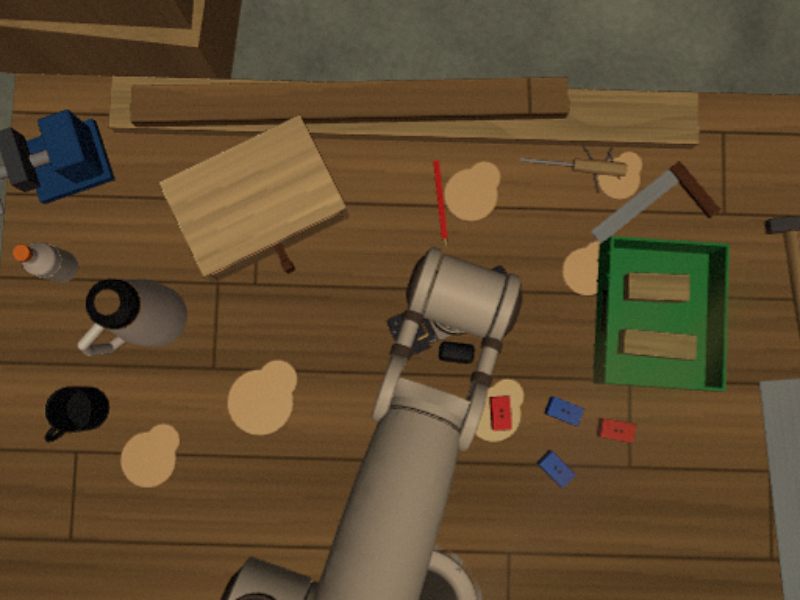

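View pics/t25b.png

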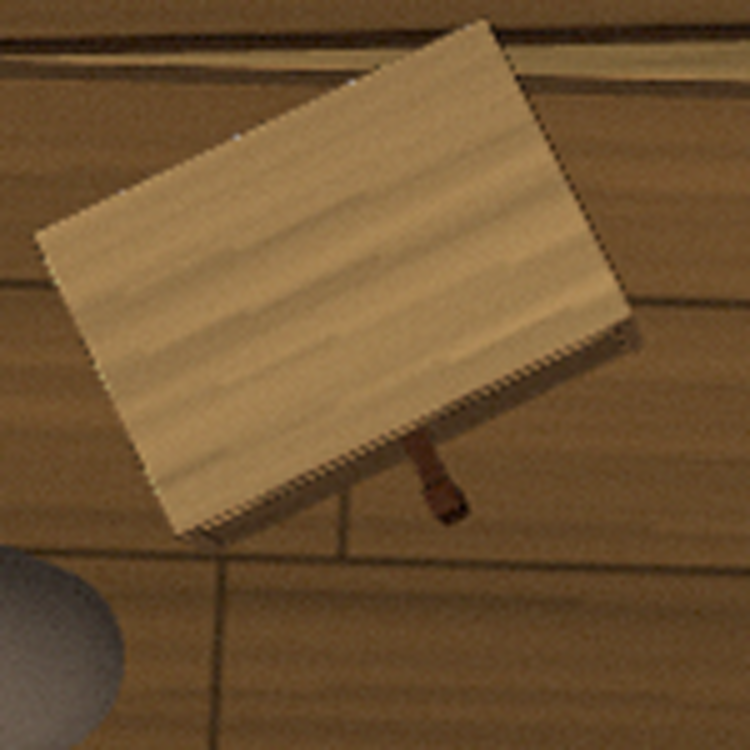

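View pics/s25.png

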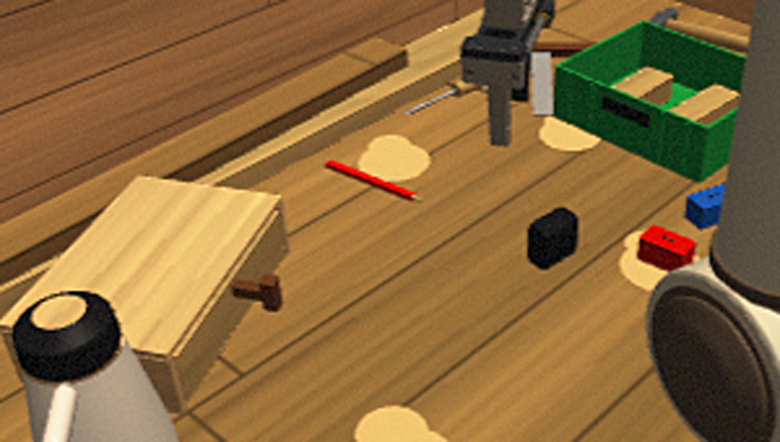

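The drawer front is now flush: the strip visible at the start along the chest's lower edge is gone in the crop. Both offcuts are in the crate at (658,288) and (660,345), and the bystanders are in their places. I'll hand in.

Run:
```python
from station import bot
print(bot.hand_in()); print(bot.get_obs()["t"])
```

```text
the job is handed in; nothing more can be done
None
the job is handed in; nothing more can be done
```

The job is done and handed in after about 45 s of the 210 s. Both offcuts went into the scrap crate first. I then opened the drawer about 146 mm, laid blocks d, c and b in their own slots and pushed the drawer shut. Block a was not in any picture, so I treated it as absent.

- **Blocks:** with the drawer still open, the last check put each block within about 4 mm of its slot's centre along x and 1 mm across, and within 2° of its yaw. I could not see them once the drawer was shut.
- **Drawer:** it stopped moving and force built up on the last push. Its front is flush with the chest, closer than at the start, when it stood slightly ajar.
- **Offcuts and bystanders:** both offcuts lie in the crate, and the flask, tape measure and pencil look unmoved.

One thing went wrong on the way. Block d caught the slot's rim on the first try and pitched about 9° in the jaws; I lifted it, levelled it by tilting the tool and seated it on the second try. The side camera also read several millimetres off the top camera (about 8 mm on the pull), so I used the top camera for horizontal positions.

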